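Tap a gummed-up shoe jig bar home

TASK

The cross bar of the shoe jig is stuck on its two guide rods by dried paint. Take the mallet from its cork mat and free the bar with light taps (never above 9 N) on its left and right striking buttons in turn, touching the bar with nothing but the mallet, until it sits fully home, square against both stop collars. Then stand the mallet upright on its mat again and leave the two paint bottles and the jar where they are.

Things in the scene. Friction and masses are not known exactly. Their poses are not given: they have to be found in the camera images.
- jig: Aluminium shoe jig fixed to the table: bed 240 x 130 x 10 mm (x by y), two 12 mm guide rods along its x at y = +40 and -40 mm, axes 24 mm above the table; end posts to 35 mm high. Origin: centre of the bed's underside, on the table. x is the way the bar must go (away from the robot), y left, z up. Nothing of the jig but the bar is higher than 37 mm.
- bar: The stuck aluminium cross bar, 20 mm (x) by 196 mm (y), its beam 37 to 77 mm above the table, on 24 mm long brass bushings on the rods. Origin: middle of the bar at table height; axes as the jig's when square. Home: square, origin 20 mm ahead (+x) of the jig's. Starts 10 to 13 mm short of that and askew by up to 0.04 rad. Stays where it is left. Pushed in the middle it needs 11 N to move.
- button_left (a point): Centre of the near (-x) side of the left striking button, a steel dome 28 mm in diameter standing 10 mm proud of the bar, at bar y = +84 mm, 60 mm above the table, 20 mm nearer than the bar's origin. Pushed with about 4 N the left end slides on, the bar turning about the right bushing, until it binds askew (at most 13 mm on) or is home: then rock solid (11 N). When bound, the other end is free to move.
- button_right (a point): The same for the right end, at bar y = -84 mm, turning about the left bushing. How far askew the bar binds to either side (0.04 to 0.06 rad) differs from start to start and cannot be seen.
- stop_left (a point): Centre of the near face of the left stop collar (24 mm in diameter) on the left rod, 32 mm ahead of the jig's origin, y = +40 mm, 24 mm above the table. Home: the far end of the left bushing, 12 mm ahead of the bar's origin, touches it; button_left is then 32 mm nearer than it along the jig's x.
- stop_right (a point): The same on the right rod, y = -40 mm; at home button_right is 32 mm nearer than it along the jig's x.
- mallet: Small wooden mallet standing on its head, 0.16 kg: head a block 80 mm (x) by 36 mm (y) by 30 mm high, its two 36 x 30 mm end faces (at x = +40 and -40 mm) are the striking faces; upright square handle 24 x 24 mm on the middle of the head, from 30 to 109 mm above the origin. Origin: centre of the underside of the head; z up the handle.
- mat: Square cork mat fixed to the table, 120 x 120 x 4 mm; origin: centre of its underside, its top 4 mm higher. The mallet stands on it at the start.
- bottle_a: White paint bottle, 40 mm in diameter, 95 mm high; origin: centre of its underside. Bystander.
- bottle_b: Larger blue paint bottle, 44 mm in diameter, 110 mm high; origin: centre of its underside. Bystander.
- jar: Low paint jar, 52 mm in diameter, 60 mm high; origin: centre of its underside. Bystander.
Things that resemble listed ones, but are neither listed nor needed, are in the scene too. What is meant by the mat is not pink or turquoise, and is the larger of those in its own colour.

How it is judged:
By the outcome, as a careful person would: the job done as asked, in the order asked, and still so for the second after the job is handed in, with the robot touching nothing.
It also fails if it takes over 70 s, if anything falls off the work surface, if the arm or the gripper's body presses on something with over 40 N, if the wrist force passes 120 N, or if a joint passes its speed limit or range.

ROBOT

A 7-joint arm with a two-finger parallel gripper is mounted at the origin on the work surface. World frame = base frame: x ahead of the robot, y to its left, z up, the work surface at z = 0. Lengths are in mm, angles in rad, forces in N, time in s.
With the tool pointing down it reaches from about 400 to 875 mm from the base axis. Payload 4.4 kg.
Tool frame: the origin (TCP) lies at the very end of the fingers, on their centre line; the grasp point (between the pads) lies 19 mm behind it; z points along the fingers, y is the direction in which the jaws open and shut (so a half turn about z gives the same grasp; the last joint's range is limited). The gripper opens to 85 mm and grips with 20 to 120 N. Pads are 22 mm wide; open, the fingers measure 114 mm over their backs; the gripper's body (76 mm by 85 mm) begins 54 mm behind the grasp point. The pads swing forward as they close: fully open they stand 13 mm farther back than shut.
Start: joints at [-1.381, 0.628, 0.038, 1.517, -0.027, 0.996, -0.02], TCP at [164.436, 628.871, 192.613] pointing down, gripper open.
Joint ranges: [-3.06, 3.06], [-0.37, 2.12], [-1.25, 1.32], [0.18, 2.47], [-1.1, 4.24], [0.23, 1.98], [-2.94, 2.94]. Speed limits (rad/s): [2.57, 2.57, 3.14, 3.14, 3.14, 3.14, 3.14].

INTERFACE

Orientations are given as [roll, pitch, yaw] about the fixed x, y, z axes, in that order (R = Rz(yaw) Ry(pitch) Rx(roll)).
In Python, from cell import read_state, get_image, calibration, finish_job gives the robot as it stands. The module is installed in compiled form; this text tells all that it offers.
- The arm moves only by the tool apply_moves, never from a script. Its argument "increments" is a list of rows, each an object of numbers: "tx", "ty", "tz": the shift along the world's x, y, z in m; "rx", "ry", "rz": the turn, a rotation vector about the world's x, y, z in units of 5 degrees (1.0 is 5 degrees); "claw": the finger opening in m, from 0 to 0.0854. In form: [{"tx": .., "ty": .., "tz": .., "rx": .., "ry": .., "rz": .., "claw": ..}, ...]. A call has 1 to 12 rows; each row is the pose to reach, as a shift and turn from the pose commanded when the call began; what a row does not reach only later rows make up. A row lasts 1/10 s, in which the tool goes at most 50 mm and 8.59 degrees, less where a joint would pass 70% of its speed; a pose out of reach is approached as far as the arm can. A call with a gripper value outside its range is refused whole. The fingers move at their own pace and stop on an object; the grip force is fixed at half the most. Time passes only in rows, so rows that repeat a pose let the fingers close. It gives the time, the measured TCP pose, the force and the opening at its end, in the units of the state.
- read_state(): the state, without advancing time (a new reading comes with each control period).
- get_image(name): name is "scene" or "top" or "wrist"; returns the picture (480x640x3 uint8, red, green, blue); there is no depth.
- calibration(name): a dict with "camera_matrix" (3x3 intrinsics, pixels), "origin" and "attitude" of the camera in the world. Camera axes: x right, y up, looking along -z (the intrinsics and any distortion apply to the point x, -y, -z); pixel columns grow to the right and rows downward; lengths in mm; the calibration is good to about 2 mm. A picture is of the moment at which its call begins: read the wrist's pose just before it. calibration takes no time and is no camera call; for the wrist camera it gives the pose at the moment of the call.
- finish_job(): hands the job in, once; it reports no verdict.
The state is a dict: "clock": time; "qpos": joint angles; "qd": joint speeds; "tau": joint torques, N m; "eef_pos": TCP position; "tool_rot": TCP orientation; "force": force on the tool from outside, world axes, zero at the start; "torque": the same for the moment, N m; "width": finger opening in mm.
Only numpy, scipy, OpenCV 4.12 (cv2) and the standard library are available. Lean on these libraries where they do the work, as an engineer would, in place of code of your own. Each camera call takes 0.05 s, during which the arm holds its last target. There are 200 camera calls.

## Working session

There is one attempt and no reset: what is moved stays moved. The work goes in short steps, Python scripts to look and compute and a tool call to move; the robot and the scene stay as the last step left them, time stands still between calls to the robot, and variables do not carry over. Pictures are saved under pics/ and viewed, about 8 in all and at most 12, crops included, and the job is handed in when it is done.

Besides the shell and the picture viewer there is one more tool, called after "Request:" in YAML: its name, and indented under it one key for each argument. apply_moves: Moves the arm, as the interface text tells. Its arguments: {"type":"object","properties":{"increments":{"type":"array"}},"required":["increments"]}

```bash
mkdir -p pics
cat > h.py <<'E'
import numpy as np, cv2
from cell import read_state, get_image, calibration, finish_job
def snap(name,fn):
    c=calibration(name); im=get_image(name)
    cv2.imwrite('pics/'+fn+'.png',im[:,:,::-1]); return im,c
E
python3 - <<'E'
from h import *
for n in ("scene","top"):
    im,c=snap(n,n+'0'); print(n,c)
print(calibration('wrist')); s=read_state(); print({k:np.round(v,3) for k,v in s.items()})
E
```

```text
scene {'camera_matrix': array([[552.67898402,   0.        , 319.17814147],
       [  0.        , 552.67898402, 247.86373126],
       [  0.        ,   0.        ,   1.        ]]), 'origin': array([1178.49457812, -529.38586189,  894.23201486]), 'attitude': array([ 0.81643452, -0.01613409,  0.96989752])}
top {'camera_matrix': array([[482.65276963,   0.        , 323.4285745 ],
       [  0.        , 482.65276963, 233.04814761],
       [  0.        ,   0.        ,   1.        ]]), 'origin': array([ 370.82345042,  -12.63015735, 1009.56081978]), 'attitude': array([ 0.07576244, -0.01195977, -1.54136345])}
{'camera_matrix': array([[397.46370993,   0.        , 319.44574685],
       [  0.        , 397.46370993, 238.5526885 ],
       [  0.        ,   0.        ,   1.        ]]), 'origin': array([ 94.21796314, 646.60886636, 373.74607501]), 'attitude': array([-0.28859449,  0.00229023,  1.31483214])}
{'clock': np.float64(0.1), 'qpos': array([-1.381,  0.629,  0.038,  1.518, -0.027,  0.996, -0.02 ]), 'qd': array([-0.   , -0.   ,  0.002, -0.005,  0.   ,  0.   , -0.002]), 'tau': array([ 3.0000e-03, -5.6453e+01,  1.2310e+00, -1.9397e+01,  1.1000e-02,
        5.0000e-03, -0.0000e+00]), 'eef_pos': array([164.271, 628.251, 191.782]), 'tool_rot': array([-3.14 ,  0.   ,  2.886]), 'force': array([ 0.801, -0.695,  0.209]), 'torque': array([-0.037,  0.013,  0.015]), 'width': np.float64(85.454)}
```

View images.

View pics/top0.png

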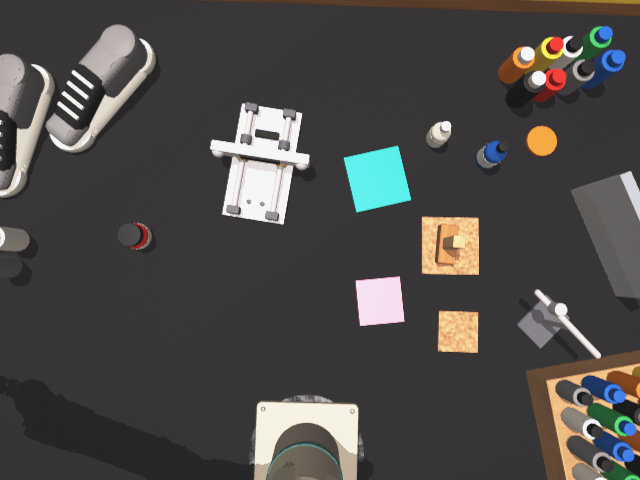

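View pics/scene0.png

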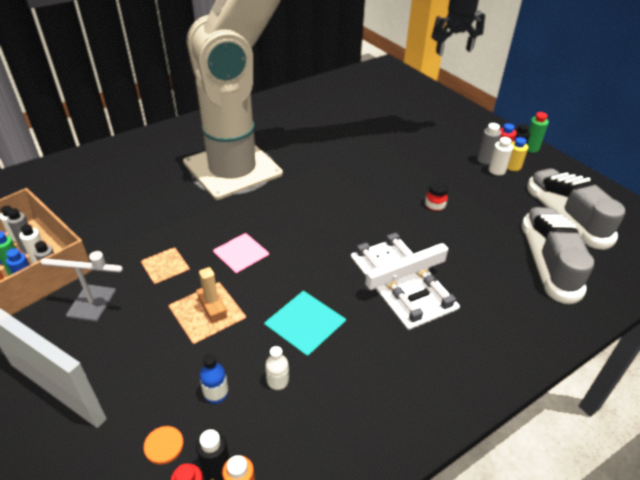

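The top view shows the jig at about (263,163) px, with the bar spanning (213,147) to (307,161). The mallet stands on the large cork mat at (450,245), and the bottles and lid are at upper right. The red-labelled jar is at (135,236). The scene view agrees.

```bash
cat >> h.py <<'E'
from scipy.spatial.transform import Rotation as Rot
def ray(c,u,v):
    K=c['camera_matrix']; d=np.array([(u-K[0,2])/K[0,0],-(v-K[1,2])/K[1,1],-1.])
    return np.array(c['origin']),Rot.from_euler('xyz',c['attitude']).apply(d)
def onz(c,u,v,z):
    o,d=ray(c,u,v); return o+d*(z-o[2])/d[2]
def proj(c,P):
    K=c['camera_matrix']; p=Rot.from_euler('xyz',c['attitude']).inv().apply(np.atleast_2d(P)-c['origin'])
    return np.c_[K[0,2]+K[0,0]*p[:,0]/-p[:,2],K[1,2]-K[1,1]*p[:,1]/-p[:,2]]
def tri(*obs):
    A=0;b=0
    for c,u,v in obs:
        o,d=ray(c,u,v); d=d/np.linalg.norm(d); M=np.eye(3)-np.outer(d,d); A=A+M; b=b+M@o
    X=np.linalg.solve(A,b); return X,[np.round(proj(c,X)[0]-[u,v],1) for c,u,v in obs]
def crop(im,u0,v0,w,h,f,cv=cv2.INTER_CUBIC): return cv2.resize(im[v0:v0+h,u0:u0+w],None,fx=f,fy=f,interpolation=cv)
E
python3 - <<'E'
from h import *
ct,cs=calibration('top'),calibration('scene')
a=cv2.imread('pics/top0.png');b=cv2.imread('pics/scene0.png')
m=np.vstack([np.hstack([crop(a,200,92,130,100,3),crop(a,415,205,130,100,3)]),np.hstack([crop(b,345,225,130,100,3),crop(b,160,255,130,100,3)])])
cv2.imwrite('pics/m.png',m)
for n,u,v,z in [('mallet',450,245,30),('mat',450.5,246,4),('jig',262,163,10),('bl',213,147,60),('br',307,161,60),('bota',432,142,0),('botb',485,160,0),('jar',139,237,0)]: print(n,onz(ct,u,v,z).round(0))
for s,t in [((206,270),(459,241))]: print(tri((cs,*s),(ct,*t)))
# wrist camera in tool frame
s=read_state(); c=calibration('wrist'); R=Rot.from_euler('xyz',s['tool_rot'])
print(R.inv().apply(c['origin']-s['eef_pos']), (R.inv()*Rot.from_euler('xyz',c['attitude'])).as_matrix().round(2))
E
```

```text
mallet [ 429. -281.   30.]
mat [ 428. -289.    4.]
jig [590. 111.  10.]
bl [609. 203.  60.]
br [586.  15.  60.]
bota [ 650. -248.    0.]
botb [ 614. -362.    0.]
jar [428. 362.   0.]
(array([ 432.16855711, -272.96621571,  116.51482062]), [array([-0.5, -0.1]), array([-0.4, -0.2])])
[  72.41555194   -0.2764847  -181.96480506] [[-0.    0.96  0.28]
 [ 1.    0.    0.  ]
 [ 0.    0.28 -0.96]]
```

View pics/m.png

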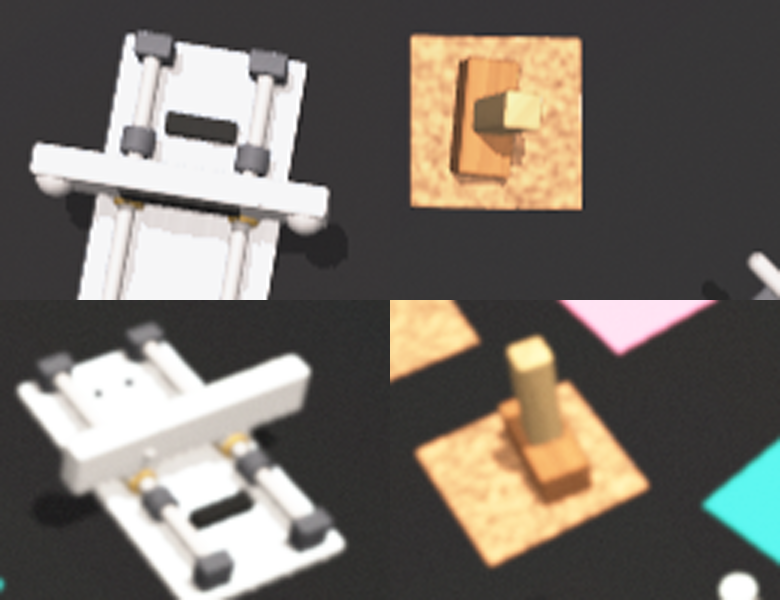

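Request:
apply_moves:
  increments:
    - {"tx":0.02,"ty":-0.03,"tz":0.01,"rz":-1}
    - {"tx":0.04,"ty":-0.06,"tz":0.02,"rz":-2}
    - {"tx":0.065,"ty":-0.09,"tz":0.02,"rz":-3}
    - {"tx":0.09,"ty":-0.12,"tz":0.02,"rz":-4}
    - {"tx":0.115,"ty":-0.15,"tz":0.02,"rz":-5}
    - {"tx":0.14,"ty":-0.18,"tz":0.02,"rz":-6}
    - {"tx":0.16,"ty":-0.21,"tz":0.02,"rz":-7}
    - {"tx":0.18,"ty":-0.24,"tz":0.02,"rz":-8}
    - {"tx":0.2,"ty":-0.27,"tz":0.02,"rz":-9}
    - {"tx":0.22,"ty":-0.3,"tz":0.02,"rz":-10}
    - {"tx":0.24,"ty":-0.33,"tz":0.02,"rz":-11}
    - {"tx":0.26,"ty":-0.36,"tz":0.02,"rz":-12}

```text
$.increments[0]: bad value
```

Request:
apply_moves:
  increments:
    - {"tx":0.02,"ty":-0.03,"rz":-0.5}
    - {"tx":0.04,"ty":-0.06,"rz":-1}
    - {"tx":0.06,"ty":-0.09,"rz":-2}
    - {"tx":0.08,"ty":-0.12,"rz":-3}
    - {"tx":0.1,"ty":-0.15,"rz":-3.07}
    - {"tx":0.12,"ty":-0.18,"rz":-3.07}
    - {"tx":0.14,"ty":-0.2,"rz":-3.07}
    - {"tx":0.15,"ty":-0.215,"rz":-3.07}
    - {"tx":0.16,"ty":-0.22,"rz":-3.07}
    - {"tx":0.16,"ty":-0.22,"rz":-3.07}
    - {"tx":0.16,"ty":-0.22,"rz":-3.07}
    - {"tx":0.16,"ty":-0.22,"rz":-3.07}

```text
$.increments[0]: bad value
```

Run:
```python
from h import *
import pickle
im,c=snap('wrist','w1'); s=read_state(); pickle.dump((c,s),open('w1.pkl','wb'))
print(s['eef_pos'],s['tool_rot'],s['qpos'],s['clock'],s['force'],c['origin'])
```

```text
[164.28233552 628.36185545 191.92154521] [-3.14017360e+00 -8.38501651e-06  2.88578361e+00] [-1.38081354  0.62910959  0.03844446  1.51812066 -0.02701302  0.99629878
 -0.02002275] 0.15 [ 3.94651551e-04  4.30827101e-01 -3.08297770e-01] [ 94.21796314 646.60886636 373.74607501]
```

View pics/w1.png

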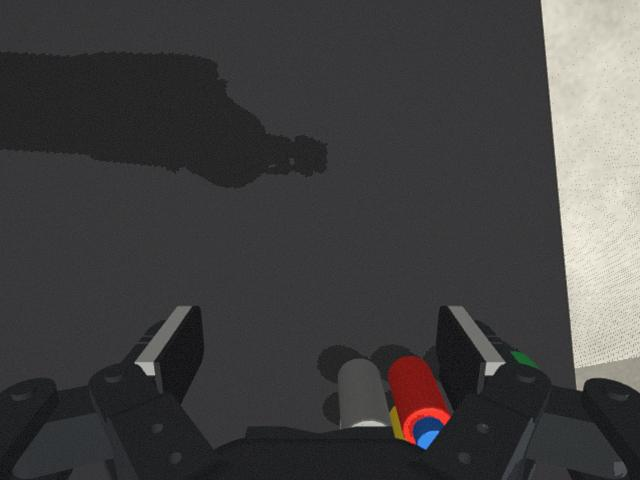

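The call was refused because rows need every field. The picture (4th) shows only the table, with the fingers at the bottom; rows above about 300 are free.

Request:
apply_moves:
  increments:
    - {"tx":0.02,"ty":-0.03,"tz":0.01,"rx":0,"ry":0,"rz":-1,"claw":0.085}
    - {"tx":0.04,"ty":-0.06,"tz":0.02,"rx":0,"ry":0,"rz":-2,"claw":0.085}
    - {"tx":0.065,"ty":-0.09,"tz":0.02,"rx":0,"ry":0,"rz":-3,"claw":0.085}
    - {"tx":0.09,"ty":-0.12,"tz":0.02,"rx":0,"ry":0,"rz":-4,"claw":0.085}
    - {"tx":0.115,"ty":-0.15,"tz":0.02,"rx":0,"ry":0,"rz":-5,"claw":0.085}
    - {"tx":0.14,"ty":-0.18,"tz":0.02,"rx":0,"ry":0,"rz":-6,"claw":0.085}
    - {"tx":0.16,"ty":-0.21,"tz":0.02,"rx":0,"ry":0,"rz":-7,"claw":0.085}
    - {"tx":0.18,"ty":-0.24,"tz":0.02,"rx":0,"ry":0,"rz":-8,"claw":0.085}
    - {"tx":0.2,"ty":-0.27,"tz":0.02,"rx":0,"ry":0,"rz":-9,"claw":0.085}
    - {"tx":0.22,"ty":-0.3,"tz":0.02,"rx":0,"ry":0,"rz":-10,"claw":0.085}
    - {"tx":0.24,"ty":-0.33,"tz":0.02,"rx":0,"ry":0,"rz":-11,"claw":0.085}
    - {"tx":0.26,"ty":-0.36,"tz":0.02,"rx":0,"ry":0,"rz":-12,"claw":0.085}

```text
clock: 1.35
eef_pos: [424.9, 267.6, 212.6]
tool_rot: [-3.141, -0.0, 1.835]
force: [0.0, 0.7, 0.6]
width: 85.0
```

Request:
apply_moves:
  increments:
    - {"tx":0.02,"ty":-0.03,"tz":0,"rx":0,"ry":0,"rz":-0.5,"claw":0.085}
    - {"tx":0.04,"ty":-0.06,"tz":0,"rx":0,"ry":0,"rz":-1,"claw":0.085}
    - {"tx":0.06,"ty":-0.09,"tz":0,"rx":0,"ry":0,"rz":-2,"claw":0.085}
    - {"tx":0.08,"ty":-0.12,"tz":0,"rx":0,"ry":0,"rz":-3,"claw":0.085}
    - {"tx":0.1,"ty":-0.15,"tz":0,"rx":0,"ry":0,"rz":-3.07,"claw":0.085}
    - {"tx":0.12,"ty":-0.18,"tz":0,"rx":0,"ry":0,"rz":-3.07,"claw":0.085}
    - {"tx":0.14,"ty":-0.2,"tz":0,"rx":0,"ry":0,"rz":-3.07,"claw":0.085}
    - {"tx":0.155,"ty":-0.22,"tz":0,"rx":0,"ry":0,"rz":-3.07,"claw":0.085}
    - {"tx":0.155,"ty":-0.22,"tz":0,"rx":0,"ry":0,"rz":-3.07,"claw":0.085}
    - {"tx":0.155,"ty":-0.22,"tz":0,"rx":0,"ry":0,"rz":-3.07,"claw":0.085}
    - {"tx":0.155,"ty":-0.22,"tz":0,"rx":0,"ry":0,"rz":-3.07,"claw":0.085}

```text
clock: 2.45
eef_pos: [578.6, 50.3, 212.3]
tool_rot: [-3.14, -0.001, 1.572]
force: [0.8, 0.7, 0.0]
width: 84.9
```

Run:
```python
from h import *
import pickle
im,c=snap('wrist','w1'); s=read_state(); pickle.dump((c,s),open('w1.pkl','wb'))
print(s['eef_pos'],s['tool_rot'],s['qpos'],s['clock'],s['force'],c['origin'])
cv2.imwrite('pics/w1b.png',crop(im[:,:,::-1],160,0,400,300,2))
```

```text
[578.61870161  50.37769968 212.39391726] [-3.14055887e+00 -9.09253219e-04  1.57250550e+00] [-0.41174589  0.53867274  0.43410383  1.70000048 -0.26715473  0.96282752
  0.12400305] 2.5 [-0.31468216  0.11771165  0.79239325] [578.75785183 122.29943426 394.32924735]
```

View pics/w1b.png

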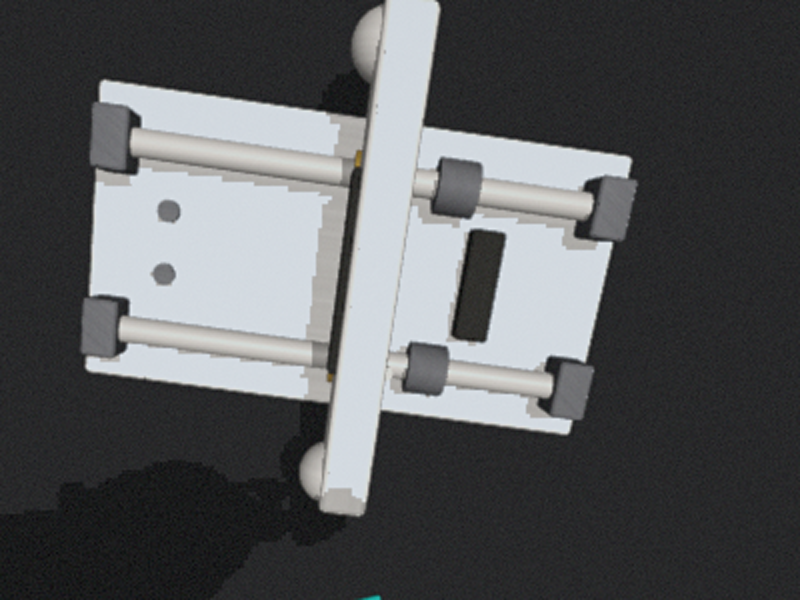

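The wrist view (5th picture) shows the full jig. In crop px, the bed corners are (102,82), (630,158), (570,433) and (87,370). The collars' near edges are at (436,186) and (405,367), and the buttons at (353,45) and (301,472). The bar's top face runs from (388,0)/(440,5) to (323,490)/(366,492).

```bash
cat > fit.py <<'E'
from h import *
from scipy.optimize import least_squares
def tf(p,L): # p x,y,yaw
    c,s=np.cos(p[2]),np.sin(p[2]); L=np.asarray(L,float)
    return np.c_[p[0]+c*L[:,0]-s*L[:,1],p[1]+s*L[:,0]+c*L[:,1],L[:,2]]
def fit(c,L,uv,p0,zfree=False):
    f=lambda p:(proj(c,tf(p,np.asarray(L)+[0,0,p[3] if zfree else 0]))-uv).ravel()
    r=least_squares(f,list(p0)+([0.] if zfree else []),x_scale=[10,10,.1]+([10] if zfree else [])); return r.x,np.abs(r.fun).max()
E
cat > m1.py <<'E'
from fit import *
import pickle
c,s=pickle.load(open('w1.pkl','rb'))
bed=[(-120,65,10),(120,65,10),(120,-65,10),(-120,-65,10)]
uv=np.array([(102,82),(630,158),(570,433),(87,370)])/2+[160,0]
for z in (0,1):
    p,e=fit(c,bed,uv,(590,111,-.15),z); print('jig wrist',p.round(4),e)
ct=calibration('top')
pt,e=fit(ct,bed,np.array([(242.7,103.7),(301.7,113.7),(285,222),(223,216)]),(590,111,-.15)); print('jig top',pt,e)
p,e=fit(c,bed,uv,(590,111,-.15))
bt=[(-10,98,77),(10,98,77),(-10,-98,77),(10,-98,77)]
ub=np.array([(388,0),(440,5),(323,490),(366,492)])/2+[160,0]
for z in (0,1):
    b,e=fit(c,bt,ub,(600,111,-.15),z); print('bar',b.round(4),e)
b,e=fit(c,bt,ub,(600,111,-.15))
d=b[:2]-p[:2]; cc,ss=np.cos(p[2]),np.sin(p[2])
print('bar in jig',d@[cc,ss],d@[-ss,cc],b[2]-p[2])
print('stops pred px',(proj(c,tf(p,[(32,40,24),(32,-40,24)]))-[160,0])*2, 'buttons',(proj(c,tf(b,[(-20,84,60),(-20,-84,60)]))-[160,0])*2)
print('btn world',tf(b,[(-20,84,60),(-20,-84,60)]))
print('home btn',tf(p,[(0,84,60),(0,-84,60)]))
E
python3 m1.py
```

```text
jig wrist [ 5.922473e+02  1.100323e+02 -1.297000e-01] 1.7698473333879292
jig wrist [ 5.923456e+02  1.101345e+02 -1.296000e-01 -3.572400e+00] 0.9153645711563172
jig top [588.94079014 108.33349411  -1.68997523] 31.035167750349103
bar [ 6.002021e+02  1.103755e+02 -1.231000e-01] 11.016970282875775
bar [ 6.019780e+02  1.119564e+02 -1.241000e-01 -2.333290e+01] 0.8425647096293005
bar in jig 7.843694240085675 1.3688099193929257 0.006557998233955198
stops pred px [[435.49229005 185.94737528]
 [406.02835835 366.62466015]] buttons [[352.34871142  36.60464365]
 [300.06415664 463.02934226]]
btn world [[590.66717855 196.19559579  60.        ]
 [570.0396725   29.46675607  60.        ]]
home btn [[603.10749431 193.32728824  60.        ]
 [581.38703223  26.73730797  60.        ]]
```

```bash
cat >> m1.py <<'E'
print('----')
# constrained: bar origin in jig (dx,0), rel yaw; edges as lines
def res(q):
    bb=[*tf(p,[(q[0],0,0)])[0][:2],p[2]+q[1]]; r=[]
    for x,pts in ((-10,[(388,1),(323,490)]),(10,[(440,5),(366,492)])):
        l=(proj(c,tf(bb,[(x,98,77),(x,-98,77)]))-[160,0])*2
        n=np.array([l[1,1]-l[0,1],-(l[1,0]-l[0,0])]);n/=np.linalg.norm(n)
        r+=[(np.array(t)-l[0])@n/2 for t in pts]
    return r
r=least_squares(res,[8,0.]); q=r.x; print('bar in jig',q,r.fun)
bb=[*tf(p,[(q[0],0,0)])[0][:2],p[2]+q[1]]
print('buttons px',(proj(c,tf(bb,[(-20,84,60),(-20,-84,60)]))-[160,0])*2,tf(bb,[(-20,84,60),(-20,-84,60)]))
E
python3 m1.py | sed '1,/----/d'
```

```text
bar in jig [7.75097424e+00 4.89647768e-03] [ 1.10192752  1.19922839 -1.09205872 -1.21977809]
buttons px [[351.96752896  40.53938027]
 [299.15762536 465.88456919]] [[590.54087032 194.86598588  60.        ]
 [569.63636948  28.17164931  60.        ]]
```

Request:
apply_moves:
  increments:
    - {"tx":-0.015,"ty":-0.035,"tz":0,"rx":0,"ry":0,"rz":0,"claw":0.085}
    - {"tx":-0.03,"ty":-0.07,"tz":0,"rx":0,"ry":0,"rz":0,"claw":0.085}
    - {"tx":-0.045,"ty":-0.105,"tz":0,"rx":0,"ry":0,"rz":0,"claw":0.085}
    - {"tx":-0.06,"ty":-0.14,"tz":0,"rx":0,"ry":0,"rz":0,"claw":0.085}
    - {"tx":-0.075,"ty":-0.18,"tz":0,"rx":0,"ry":0,"rz":0,"claw":0.085}
    - {"tx":-0.09,"ty":-0.22,"tz":0,"rx":0,"ry":0,"rz":0,"claw":0.085}
    - {"tx":-0.105,"ty":-0.26,"tz":0,"rx":0,"ry":0,"rz":0,"claw":0.085}
    - {"tx":-0.12,"ty":-0.3,"tz":0,"rx":0,"ry":0,"rz":0,"claw":0.085}
    - {"tx":-0.135,"ty":-0.34,"tz":0,"rx":0,"ry":0,"rz":0,"claw":0.085}
    - {"tx":-0.15,"ty":-0.375,"tz":0,"rx":0,"ry":0,"rz":0,"claw":0.085}
    - {"tx":-0.15,"ty":-0.375,"tz":0,"rx":0,"ry":0,"rz":0,"claw":0.085}
    - {"tx":-0.15,"ty":-0.375,"tz":0,"rx":0,"ry":0,"rz":0,"claw":0.085}

```text
clock: 3.7
eef_pos: [429.3, -325.7, 212.6]
tool_rot: [3.141, -0.001, 1.57]
force: [-0.6, 0.7, 0.1]
width: 85.2
```

Run:
```python
from h import *
import pickle
im,c=snap('wrist','w2'); s=read_state(); pickle.dump((c,s),open('w2.pkl','wb'))
print(s['eef_pos'],s['tool_rot'],s['qpos'],s['clock'],c['origin'])
```

```text
[ 430.02935406 -324.50078936  212.54076335] [ 3.14127379e+00 -1.46998948e-03  1.57217661e+00] [ 0.28821665  0.47844075  0.45522016  1.81265207 -0.26088955  0.91047499
  0.86198305] 3.75 [ 429.36796714 -253.62513674  394.6667895 ]
```

Request:
apply_moves:
  increments:
    - {"tx":0,"ty":0.03,"tz":0,"rx":0,"ry":0,"rz":0,"claw":0.085}
    - {"tx":0,"ty":0.06,"tz":0,"rx":0,"ry":0,"rz":0,"claw":0.085}
    - {"tx":0,"ty":0.075,"tz":0,"rx":0,"ry":0,"rz":0,"claw":0.085}
    - {"tx":0,"ty":0.075,"tz":0,"rx":0,"ry":0,"rz":0,"claw":0.085}
    - {"tx":0,"ty":0.075,"tz":0,"rx":0,"ry":0,"rz":0,"claw":0.085}

```text
clock: 4.25
eef_pos: [430.3, -250.0, 212.8]
tool_rot: [3.141, 0.0, 1.574]
force: [-0.1, -0.3, 0.1]
width: 84.9
```

Run:
```python
from h import *
import pickle
im,c=snap('wrist','w3'); s=read_state(); pickle.dump((c,s),open('w3.pkl','wb'))
print(s['eef_pos'],s['tool_rot'],s['clock'],c['origin'])
a=cv2.imread('pics/w2.png');b=cv2.imread('pics/w3.png')
cv2.imwrite('pics/m2.png',np.hstack([crop(a,220,20,200,300,2),crop(b,220,0,200,300,2)]))
```

```text
[ 430.05232702 -251.03718529  212.81715975] [3.14096308e+00 6.19450225e-04 1.57214533e+00] 4.3 [ 430.00570565 -177.79012314  394.76317034]
```

View pics/m2.png

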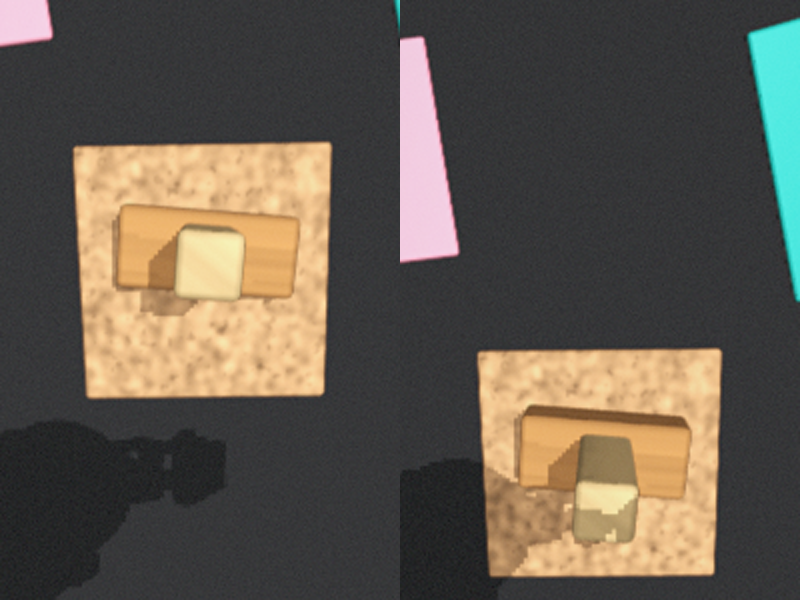

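Both wrist views (6th picture) show the mallet on the cork mat. In the left half the handle top is at about (211,264), and in the right half at about (605,513). The mallet is turned slightly clockwise.

```bash
cat > m2.py <<'E'
from fit import *
import pickle
c2,_=pickle.load(open('w2.pkl','rb'));c3,_=pickle.load(open('w3.pkl','rb'))
f2=lambda a:np.array(a)/2+[220,20]
f3=lambda a:(np.array(a)-[400,0])/2+[220,0]
box=lambda a,b,z:[(-a,b,z),(a,b,z),(a,-b,z),(-a,-b,z)]
D={'mat':(box(60,60,4),f2([(75,147),(331,142),(323,395),(88,398)]),f3([(478,352),(721,350),(713,574),(489,577)])),
'head':(box(40,18,34),f2([(122,206),(299,218),(292,297),(120,289)]),f3([(526,415),(690,430),(683,498),(521,485)])),
'handle':(box(12,12,113),f2([(180,229),(244,231),(241,299),(177,296)]),f3([(577,482),(637,485),(633,543),(574,541)]))}
for n,(L,a,b) in D.items():
    for c,u in ((c2,a),(c3,b)):
        x,e=fit(c,L,u,(430,-280,0)); print(n,x.round(3),round(e,2))
    f=lambda p:np.r_[proj(c2,tf(p,np.array(L)+[0,0,p[3]]))-a,proj(c3,tf(p,np.array(L)+[0,0,p[3]]))-b].ravel()
    r=least_squares(f,[430,-280,0,0],x_scale=[10,10,.1,10]); print('  both: dz',r.x.round(3),np.abs(r.fun).max().round(2))
E
python3 m2.py
```

```text
mat [ 4.3177e+02 -2.8848e+02  1.3000e-02] 1.04
mat [ 4.31070e+02 -2.89426e+02  1.20000e-02] 0.75
  both: dz [ 4.31447e+02 -2.89130e+02  1.20000e-02 -1.59700e+00] 1.06
head [ 4.33409e+02 -2.75794e+02 -5.70000e-02] 1.57
head [ 4.33286e+02 -2.75749e+02 -8.50000e-02] 2.17
  both: dz [ 4.33427e+02 -2.76942e+02 -6.90000e-02 -7.90200e+00] 2.45
handle [ 4.33269e+02 -2.74673e+02 -4.10000e-02] 1.49
handle [ 4.32707e+02 -2.75836e+02 -4.70000e-02] 1.21
  both: dz [ 4.32998e+02 -2.74992e+02 -4.40000e-02  9.24000e-01] 1.85
```

Request:
apply_moves:
  increments:
    - {"tx":0.0033,"ty":-0.0245,"tz":0,"rx":0,"ry":0,"rz":-0.7,"claw":0.085}
    - {"tx":0.0033,"ty":-0.0245,"tz":-0.03,"rx":0,"ry":0,"rz":-0.7,"claw":0.085}
    - {"tx":0.0033,"ty":-0.0245,"tz":-0.06,"rx":0,"ry":0,"rz":-0.7,"claw":0.085}
    - {"tx":0.0033,"ty":-0.0245,"tz":-0.09,"rx":0,"ry":0,"rz":-0.7,"claw":0.085}
    - {"tx":0.0033,"ty":-0.0245,"tz":-0.12,"rx":0,"ry":0,"rz":-0.7,"claw":0.085}
    - {"tx":0.0033,"ty":-0.0245,"tz":-0.145,"rx":0,"ry":0,"rz":-0.7,"claw":0.085}
    - {"tx":0.0033,"ty":-0.0245,"tz":-0.152,"rx":0,"ry":0,"rz":-0.7,"claw":0.085}
    - {"tx":0.0033,"ty":-0.0245,"tz":-0.152,"rx":0,"ry":0,"rz":-0.7,"claw":0.085}

```text
clock: 5.1
eef_pos: [432.1, -276.2, 59.9]
tool_rot: [-3.14, -0.0, 1.508]
force: [0.1, -0.0, 0.2]
width: 85.4
```

Request:
apply_moves:
  increments:
    - {"tx":0,"ty":0,"tz":0,"rx":0,"ry":0,"rz":0,"claw":0.035}
    - {"tx":0,"ty":0,"tz":0,"rx":0,"ry":0,"rz":0,"claw":0.03}
    - {"tx":0,"ty":0,"tz":0,"rx":0,"ry":0,"rz":0,"claw":0.01}
    - {"tx":0,"ty":0,"tz":0,"rx":0,"ry":0,"rz":0,"claw":0.01}
    - {"tx":0,"ty":0,"tz":0,"rx":0,"ry":0,"rz":0,"claw":0.01}
    - {"tx":0,"ty":0,"tz":0,"rx":0,"ry":0,"rz":0,"claw":0.01}
    - {"tx":0,"ty":0,"tz":0,"rx":0,"ry":0,"rz":0,"claw":0.01}

```text
clock: 5.8
eef_pos: [433.1, -275.9, 61.5]
tool_rot: [3.14, 0.0, 1.51]
force: [-1.0, 0.1, 5.5]
width: 22.2
```

Run:
```python
from h import *
s=read_state(); print(s['eef_pos'],s['tool_rot'],s['force'],s['torque'],s['width'])
```

```text
[ 433.05026189 -275.87147571   61.45134711] [3.14046898e+00 3.31330388e-04 1.50964972e+00] [-1.01927929  0.0725824   5.47259745] [0.10597341 0.16390675 0.07009799] 22.230764258656823
```

Request:
apply_moves:
  increments:
    - {"tx":0,"ty":0,"tz":0.01,"rx":0,"ry":0,"rz":0,"claw":0.01}
    - {"tx":0,"ty":0,"tz":0.03,"rx":0,"ry":0,"rz":0,"claw":0.01}
    - {"tx":0,"ty":0,"tz":0.06,"rx":0,"ry":0,"rz":0,"claw":0.01}
    - {"tx":0.01,"ty":0.02,"tz":0.085,"rx":0,"ry":0,"rz":-0.1,"claw":0.01}
    - {"tx":0.015,"ty":0.055,"tz":0.1,"rx":0,"ry":0,"rz":-0.2,"claw":0.01}
    - {"tx":0.02,"ty":0.09,"tz":0.1,"rx":0,"ry":0,"rz":-0.3,"claw":0.01}
    - {"tx":0.03,"ty":0.125,"tz":0.1,"rx":0,"ry":0,"rz":-0.4,"claw":0.01}
    - {"tx":0.035,"ty":0.16,"tz":0.1,"rx":0,"ry":0,"rz":-0.5,"claw":0.01}
    - {"tx":0.04,"ty":0.195,"tz":0.1,"rx":0,"ry":0,"rz":-0.6,"claw":0.01}
    - {"tx":0.045,"ty":0.23,"tz":0.1,"rx":0,"ry":0,"rz":-0.7,"claw":0.01}
    - {"tx":0.05,"ty":0.26,"tz":0.1,"rx":0,"ry":0,"rz":-0.79,"claw":0.01}
    - {"tx":0.055,"ty":0.28,"tz":0.1,"rx":0,"ry":0,"rz":-0.79,"claw":0.01}

```text
clock: 7.0
eef_pos: [487.4, 7.3, 160.9]
tool_rot: [-3.141, -0.001, 1.443]
force: [0.2, 0.6, -0.7]
width: 22.5
```

Request:
apply_moves:
  increments:
    - {"tx":0.003,"ty":0.03,"tz":0,"rx":0,"ry":0,"rz":0,"claw":0.01}
    - {"tx":0.006,"ty":0.065,"tz":0,"rx":0,"ry":0,"rz":0,"claw":0.01}
    - {"tx":0.009,"ty":0.1,"tz":0,"rx":0,"ry":0,"rz":0,"claw":0.01}
    - {"tx":0.012,"ty":0.135,"tz":0,"rx":0,"ry":0,"rz":0,"claw":0.01}
    - {"tx":0.02,"ty":0.17,"tz":0,"rx":0,"ry":0,"rz":0,"claw":0.01}
    - {"tx":0.03,"ty":0.19,"tz":-0.01,"rx":0,"ry":0,"rz":0,"claw":0.01}
    - {"tx":0.04,"ty":0.197,"tz":-0.03,"rx":0,"ry":0,"rz":0,"claw":0.01}
    - {"tx":0.047,"ty":0.197,"tz":-0.05,"rx":0,"ry":0,"rz":0,"claw":0.01}
    - {"tx":0.048,"ty":0.197,"tz":-0.059,"rx":0,"ry":0,"rz":0,"claw":0.01}
    - {"tx":0.048,"ty":0.197,"tz":-0.059,"rx":0,"ry":0,"rz":0,"claw":0.01}
    - {"tx":0.048,"ty":0.197,"tz":-0.059,"rx":0,"ry":0,"rz":0,"claw":0.01}

```text
clock: 8.1
eef_pos: [535.6, 201.0, 102.3]
tool_rot: [3.141, -0.0, 1.44]
force: [0.2, -0.3, -1.8]
width: 22.4
```

Run:
```python
from h import *
a,c=snap('wrist','w4'); t,_=snap('top','t4'); sc,_=snap('scene','s4');s=read_state()
import pickle; pickle.dump((c,s),open('w4.pkl','wb'))
print(s['eef_pos'],s['tool_rot'],s['force'],s['torque'],s['width'],s['clock'])
m=np.vstack([crop(a[:,:,::-1],40,110,400,185,2)[:, :800],np.hstack([crop(t[:,:,::-1],195,92,133,77,3),crop(sc[:,:,::-1],335,215,133,77,3)])[:, :800]][:1]+[cv2.resize(np.hstack([crop(t[:,:,::-1],195,92,133,77,3),crop(sc[:,:,::-1],335,215,133,77,3)]),(800,230))])
cv2.imwrite('pics/m4.png',m)
```

```text
[536.1554643  201.39382561 102.71315488] [ 3.14027152e+00 -9.88924942e-04  1.44032876e+00] [ 0.3318993  -0.54493251 -1.94876651] [-0.00425875  0.04527495 -0.02357242] 22.453964173634557 8.25
```

View pics/m4.png

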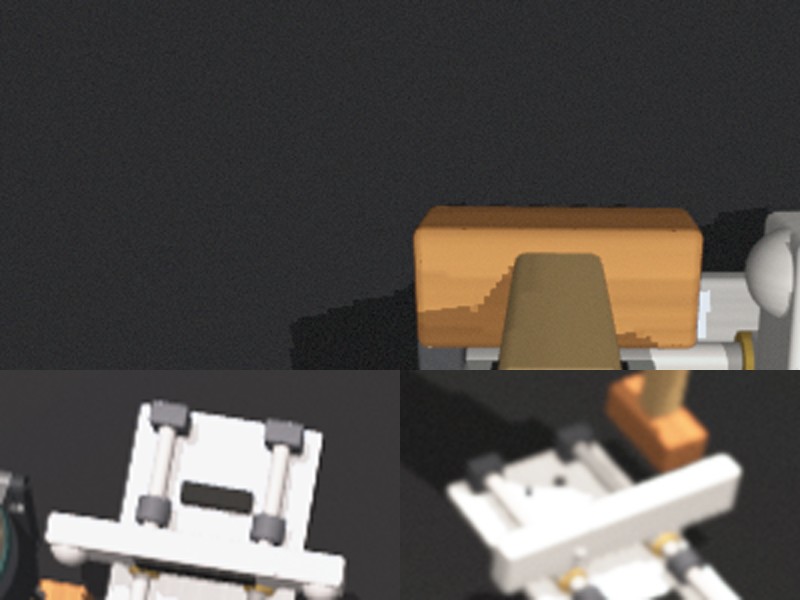

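The mallet (7th picture) is squarely in line with the left dome, with a gap of about 13 mm. The dome edge is at crop x=747 and the head face at 697.

Request:
apply_moves:
  increments:
    - {"tx":0.004,"ty":-0.0005,"tz":0,"rx":0,"ry":0,"rz":0,"claw":0.01}
    - {"tx":0.008,"ty":-0.001,"tz":0,"rx":0,"ry":0,"rz":0,"claw":0.01}
    - {"tx":0.01,"ty":-0.0013,"tz":0,"rx":0,"ry":0,"rz":0,"claw":0.01}
    - {"tx":0.011,"ty":-0.0014,"tz":0,"rx":0,"ry":0,"rz":0,"claw":0.01}
    - {"tx":0.012,"ty":-0.0016,"tz":0,"rx":0,"ry":0,"rz":0,"claw":0.01}
    - {"tx":0.012,"ty":-0.0016,"tz":0,"rx":0,"ry":0,"rz":0,"claw":0.01}

```text
clock: 8.85
eef_pos: [547.8, 199.7, 101.5]
tool_rot: [-3.142, 0.0, 1.44]
force: [-0.7, 1.0, -2.1]
width: 22.4
```

Request:
apply_moves:
  increments:
    - {"tx":0.0005,"ty":-0.0001,"tz":0,"rx":0,"ry":0,"rz":0,"claw":0.01}
    - {"tx":0.001,"ty":-0.0001,"tz":0,"rx":0,"ry":0,"rz":0,"claw":0.01}
    - {"tx":0.0015,"ty":-0.0002,"tz":0,"rx":0,"ry":0,"rz":0,"claw":0.01}

```text
clock: 9.15
eef_pos: [549.2, 199.6, 101.6]
tool_rot: [-3.142, -0.0, 1.441]
force: [-0.3, -0.1, -1.7]
width: 22.3
```

Request:
apply_moves:
  increments:
    - {"tx":0.0005,"ty":-0.0001,"tz":0,"rx":0,"ry":0,"rz":0,"claw":0.01}
    - {"tx":0.001,"ty":-0.0001,"tz":0,"rx":0,"ry":0,"rz":0,"claw":0.01}

```text
clock: 9.35
eef_pos: [550.3, 199.4, 101.6]
tool_rot: [-3.142, 0.0, 1.441]
force: [0.0, -0.4, -1.1]
width: 22.5
```

Request:
apply_moves:
  increments:
    - {"tx":0.0005,"ty":-0.0001,"tz":0,"rx":0,"ry":0,"rz":0,"claw":0.01}
    - {"tx":0.001,"ty":-0.0001,"tz":0,"rx":0,"ry":0,"rz":0,"claw":0.01}

```text
clock: 9.55
eef_pos: [551.1, 199.3, 101.6]
tool_rot: [-3.141, 0.0, 1.441]
force: [-1.1, -0.8, -1.4]
width: 22.4
```

Request:
apply_moves:
  increments:
    - {"tx":0.0005,"ty":-0.0001,"tz":0,"rx":0,"ry":0,"rz":0,"claw":0.01}
    - {"tx":0.001,"ty":-0.0001,"tz":0,"rx":0,"ry":0,"rz":0,"claw":0.01}

```text
clock: 9.75
eef_pos: [551.4, 199.4, 101.5]
tool_rot: [-3.14, 0.0, 1.441]
force: [-1.4, 1.3, -0.3]
width: 22.3
```

Request:
apply_moves:
  increments:
    - {"tx":0.0005,"ty":-0.0001,"tz":0,"rx":0,"ry":0,"rz":0,"claw":0.01}

```text
clock: 9.85
eef_pos: [551.6, 199.3, 101.4]
tool_rot: [-3.139, 0.0, 1.441]
force: [-2.7, 0.5, 1.0]
width: 22.3
```

Request:
apply_moves:
  increments:
    - {"tx":0.0005,"ty":-0.0001,"tz":0,"rx":0,"ry":0,"rz":0,"claw":0.01}

```text
clock: 9.95
eef_pos: [551.9, 199.3, 101.4]
tool_rot: [-3.139, 0.0, 1.441]
force: [-3.5, 0.7, 1.1]
width: 22.3
```

Request:
apply_moves:
  increments:
    - {"tx":0.0005,"ty":-0.0001,"tz":0,"rx":0,"ry":0,"rz":0,"claw":0.01}

```text
clock: 10.05
eef_pos: [552.7, 199.3, 101.4]
tool_rot: [-3.14, -0.0, 1.441]
force: [-4.1, 1.2, -0.2]
width: 22.3
```

Contact is at TCP x of about 551.3, and the end slides at about 4 N. Arm stiffness is about 3.5 N/mm, so I can creep forward.

Request:
apply_moves:
  increments:
    - {"tx":0.0005,"ty":-0.0001,"tz":0,"rx":0,"ry":0,"rz":0,"claw":0.01}
    - {"tx":0.001,"ty":-0.0001,"tz":0,"rx":0,"ry":0,"rz":0,"claw":0.01}

```text
clock: 10.25
eef_pos: [554.3, 199.2, 101.5]
tool_rot: [-3.141, -0.0, 1.441]
force: [-4.2, 0.9, 0.7]
width: 22.2
```

Request:
apply_moves:
  increments:
    - {"tx":0.0005,"ty":-0.0001,"tz":0,"rx":0,"ry":0,"rz":0,"claw":0.01}
    - {"tx":0.001,"ty":-0.0001,"tz":0,"rx":0,"ry":0,"rz":0,"claw":0.01}

```text
clock: 10.45
eef_pos: [555.5, 199.2, 101.5]
tool_rot: [-3.141, -0.0, 1.441]
force: [-2.9, 1.2, -1.5]
width: 22.5
```

Request:
apply_moves:
  increments:
    - {"tx":0.0005,"ty":-0.0001,"tz":0,"rx":0,"ry":0,"rz":0,"claw":0.01}
    - {"tx":0.0005,"ty":-0.0001,"tz":0,"rx":0,"ry":0,"rz":0,"claw":0.01}

```text
clock: 10.65
eef_pos: [556.2, 199.0, 101.5]
tool_rot: [-3.141, -0.0, 1.441]
force: [-3.9, 2.9, -1.5]
width: 22.3
```

Request:
apply_moves:
  increments:
    - {"tx":0.0005,"ty":-0.0001,"tz":0,"rx":0,"ry":0,"rz":0,"claw":0.01}
    - {"tx":0.001,"ty":-0.0001,"tz":0,"rx":0,"ry":0,"rz":0,"claw":0.01}

```text
clock: 10.85
eef_pos: [557.1, 198.9, 101.6]
tool_rot: [-3.141, -0.0, 1.441]
force: [-4.1, 3.2, -1.1]
width: 22.1
```

Request:
apply_moves:
  increments:
    - {"tx":0.0005,"ty":-0.0001,"tz":0,"rx":0,"ry":0,"rz":0,"claw":0.01}

```text
clock: 10.95
eef_pos: [557.7, 198.8, 101.6]
tool_rot: [-3.141, -0.0, 1.441]
force: [-3.5, 3.1, -1.7]
width: 22.5
```

Request:
apply_moves:
  increments:
    - {"tx":0.0005,"ty":-0.0001,"tz":0,"rx":0,"ry":0,"rz":0,"claw":0.01}

```text
clock: 11.05
eef_pos: [558.2, 198.6, 101.6]
tool_rot: [-3.141, -0.0, 1.441]
force: [-3.9, 2.6, -1.1]
width: 22.4
```

Request:
apply_moves:
  increments:
    - {"tx":0.0005,"ty":-0.0001,"tz":0,"rx":0,"ry":0,"rz":0,"claw":0.01}

```text
clock: 11.15
eef_pos: [558.6, 198.5, 101.6]
tool_rot: [-3.141, -0.0, 1.441]
force: [-3.7, 2.5, -1.2]
width: 22.4
```

Request:
apply_moves:
  increments:
    - {"tx":0.0005,"ty":-0.0001,"tz":0,"rx":0,"ry":0,"rz":0,"claw":0.01}

```text
clock: 11.25
eef_pos: [559.0, 198.4, 101.6]
tool_rot: [-3.141, -0.0, 1.441]
force: [-4.4, 2.3, -2.1]
width: 22.3
```

Request:
apply_moves:
  increments:
    - {"tx":0.0005,"ty":-0.0001,"tz":0,"rx":0,"ry":0,"rz":0,"claw":0.01}

```text
clock: 11.35
eef_pos: [559.4, 198.4, 101.6]
tool_rot: [-3.141, -0.0, 1.441]
force: [-4.3, 3.9, -0.8]
width: 22.4
```

Request:
apply_moves:
  increments:
    - {"tx":0.0005,"ty":-0.0001,"tz":0,"rx":0,"ry":0,"rz":0,"claw":0.01}

```text
clock: 11.45
eef_pos: [559.7, 198.4, 101.6]
tool_rot: [-3.141, -0.0, 1.441]
force: [-4.9, 2.2, 0.3]
width: 22.9
```

Request:
apply_moves:
  increments:
    - {"tx":0.0005,"ty":-0.0001,"tz":0,"rx":0,"ry":0,"rz":0,"claw":0.01}

```text
clock: 11.55
eef_pos: [560.1, 198.4, 101.6]
tool_rot: [-3.14, -0.001, 1.441]
force: [-5.9, 3.2, -0.1]
width: 22.5
```

Request:
apply_moves:
  increments:
    - {"tx":0.0005,"ty":-0.0001,"tz":0,"rx":0,"ry":0,"rz":0,"claw":0.01}

```text
clock: 11.65
eef_pos: [560.5, 198.3, 101.6]
tool_rot: [-3.14, -0.001, 1.441]
force: [-4.3, 2.9, -0.6]
width: 22.5
```

Request:
apply_moves:
  increments:
    - {"tx":0,"ty":0,"tz":0,"rx":0,"ry":0,"rz":0,"claw":0.01}
    - {"tx":0,"ty":0,"tz":0,"rx":0,"ry":0,"rz":0,"claw":0.01}

```text
clock: 11.85
eef_pos: [560.4, 198.3, 101.5]
tool_rot: [-3.14, -0.0, 1.441]
force: [-4.3, 2.9, -0.5]
width: 22.5
```

Request:
apply_moves:
  increments:
    - {"tx":0.0005,"ty":-0.0001,"tz":0,"rx":0,"ry":0,"rz":0,"claw":0.01}

```text
clock: 11.95
eef_pos: [560.8, 198.3, 101.5]
tool_rot: [-3.14, -0.0, 1.441]
force: [-5.1, 3.6, 0.6]
width: 22.4
```

Run:
```python
from h import *
a,c=snap('wrist','w5'); t,_=snap('top','t5'); sc,_=snap('scene','s5');s=read_state()
import pickle; pickle.dump((c,s),open('w5.pkl','wb'))
print(s['eef_pos'],s['tool_rot'],s['force'],s['torque'],s['width'],s['clock'])
A=crop(a[:,:,::-1],240,160,400,150,2)
B=np.hstack([crop(t[:,:,::-1],195,92,133,100,3),crop(sc[:,:,::-1],335,215,133,100,3)])
B=cv2.copyMakeBorder(B,0,0,0,2,0)
cv2.imwrite('pics/m5.png',np.vstack([A,B]))
```

```text
[560.82816906 198.28636413 101.55295188] [-3.13977196e+00 -5.31473404e-04  1.44110793e+00] [-4.91313436  3.14978901 -1.45483434] [0.98879858 1.57010607 0.149194  ] 22.152368903589256 12.1
```

View pics/m5.png

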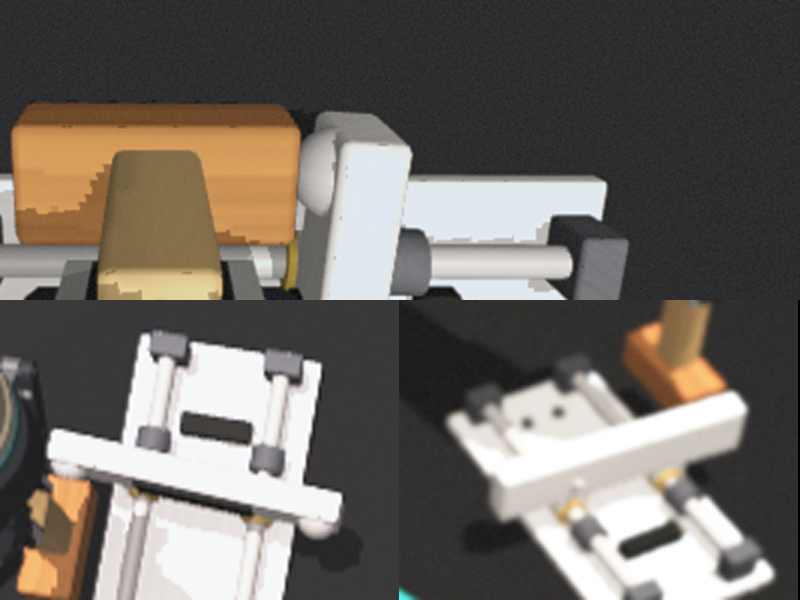

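The 8th picture shows the mallet face on the left dome, with the bar now skewed and its left end ahead. The left bushing is near its collar.

Request:
apply_moves:
  increments:
    - {"tx":0.0005,"ty":-0.0001,"tz":0,"rx":0,"ry":0,"rz":0,"claw":0.01}
    - {"tx":0.0005,"ty":-0.0001,"tz":0,"rx":0,"ry":0,"rz":0,"claw":0.01}

```text
clock: 12.3
eef_pos: [561.2, 198.2, 101.5]
tool_rot: [-3.139, -0.001, 1.441]
force: [-5.2, 3.8, 0.3]
width: 22.4
```

Request:
apply_moves:
  increments:
    - {"tx":0.0005,"ty":-0.0001,"tz":0,"rx":0,"ry":0,"rz":0,"claw":0.01}
    - {"tx":0.0005,"ty":-0.0001,"tz":0,"rx":0,"ry":0,"rz":0,"claw":0.01}

```text
clock: 12.5
eef_pos: [561.5, 198.2, 101.6]
tool_rot: [-3.139, -0.001, 1.441]
force: [-5.8, 4.2, 0.2]
width: 22.2
```

The left end looks bound or nearly so: the force is rising to 7 N total. I'll back off and go to the right button.

Request:
apply_moves:
  increments:
    - {"tx":-0.01,"ty":0.001,"tz":0,"rx":0,"ry":0,"rz":0,"claw":0.01}
    - {"tx":-0.03,"ty":0.002,"tz":0,"rx":0,"ry":0,"rz":0,"claw":0.01}
    - {"tx":-0.05,"ty":-0.01,"tz":0,"rx":0,"ry":0,"rz":0,"claw":0.01}
    - {"tx":-0.055,"ty":-0.04,"tz":0,"rx":0,"ry":0,"rz":0,"claw":0.01}
    - {"tx":-0.055,"ty":-0.08,"tz":0,"rx":0,"ry":0,"rz":0,"claw":0.01}
    - {"tx":-0.055,"ty":-0.12,"tz":0,"rx":0,"ry":0,"rz":0,"claw":0.01}
    - {"tx":-0.05,"ty":-0.15,"tz":0,"rx":0,"ry":0,"rz":0,"claw":0.01}
    - {"tx":-0.045,"ty":-0.1627,"tz":0,"rx":0,"ry":0,"rz":0,"claw":0.01}
    - {"tx":-0.0442,"ty":-0.1627,"tz":0,"rx":0,"ry":0,"rz":0,"claw":0.01}
    - {"tx":-0.0442,"ty":-0.1627,"tz":0,"rx":0,"ry":0,"rz":0,"claw":0.01}

```text
clock: 13.5
eef_pos: [519.3, 35.7, 101.7]
tool_rot: [3.14, -0.001, 1.441]
force: [-0.9, 0.8, -1.8]
width: 22.0
```

Run:
```python
from h import *
a,c=snap('wrist','w6'); t,_=snap('top','t6'); s=read_state()
import pickle; pickle.dump((c,s),open('w6.pkl','wb'))
print(s['eef_pos'],s['tool_rot'],s['force'],s['torque'],s['width'],s['clock'])
cv2.imwrite('pics/m6.png',crop(a[:,:,::-1],240,20,400,300,2))
```

```text
[518.55081182  36.79743747 101.44397142] [-3.14151075e+00 -7.82979684e-04  1.44347446e+00] [ 0.35394949 -0.15849127 -2.10690348] [ 0.01555265  0.02198948 -0.0044013 ] 22.550542408108353 13.6
```

View pics/m6.png

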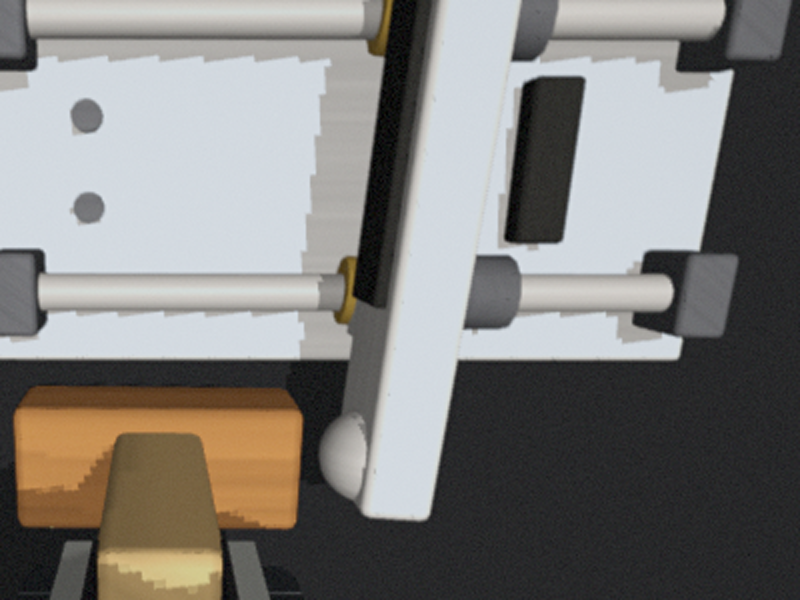

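The 9th picture shows the mallet square in the grip and in line with the right dome at (345,455), about 7 mm away.

Request:
apply_moves:
  increments:
    - {"tx":0.002,"ty":-0.0003,"tz":0,"rx":0,"ry":0,"rz":0,"claw":0.01}
    - {"tx":0.004,"ty":-0.0005,"tz":0,"rx":0,"ry":0,"rz":0,"claw":0.01}
    - {"tx":0.006,"ty":-0.0008,"tz":0,"rx":0,"ry":0,"rz":0,"claw":0.01}
    - {"tx":0.006,"ty":-0.0008,"tz":0,"rx":0,"ry":0,"rz":0,"claw":0.01}

```text
clock: 14.0
eef_pos: [525.0, 34.2, 101.6]
tool_rot: [3.141, 0.0, 1.441]
force: [0.7, -0.7, -0.2]
width: 22.3
```

Request:
apply_moves:
  increments:
    - {"tx":0.0007,"ty":-0.0001,"tz":0,"rx":0,"ry":0,"rz":0,"claw":0.01}
    - {"tx":0.0014,"ty":-0.0002,"tz":0,"rx":0,"ry":0,"rz":0,"claw":0.01}
    - {"tx":0.002,"ty":-0.0003,"tz":0,"rx":0,"ry":0,"rz":0,"claw":0.01}

```text
clock: 14.3
eef_pos: [526.6, 33.6, 101.6]
tool_rot: [3.142, -0.0, 1.441]
force: [0.8, -0.2, -1.6]
width: 22.2
```

Request:
apply_moves:
  increments:
    - {"tx":0.0007,"ty":-0.0001,"tz":0,"rx":0,"ry":0,"rz":0,"claw":0.01}
    - {"tx":0.0014,"ty":-0.0002,"tz":0,"rx":0,"ry":0,"rz":0,"claw":0.01}

```text
clock: 14.5
eef_pos: [527.4, 33.5, 101.5]
tool_rot: [-3.14, -0.0, 1.441]
force: [-1.7, 0.1, -0.6]
width: 22.5
```

Request:
apply_moves:
  increments:
    - {"tx":0.0007,"ty":-0.0001,"tz":0,"rx":0,"ry":0,"rz":0,"claw":0.01}
    - {"tx":0.0014,"ty":-0.0002,"tz":0,"rx":0,"ry":0,"rz":0,"claw":0.01}

```text
clock: 14.7
eef_pos: [528.6, 33.3, 101.5]
tool_rot: [-3.14, 0.0, 1.441]
force: [-1.7, -0.8, -1.1]
width: 22.1
```

Request:
apply_moves:
  increments:
    - {"tx":0.0007,"ty":-0.0001,"tz":0,"rx":0,"ry":0,"rz":0,"claw":0.01}
    - {"tx":0.0014,"ty":-0.0002,"tz":0,"rx":0,"ry":0,"rz":0,"claw":0.01}

```text
clock: 14.9
eef_pos: [529.9, 33.0, 101.4]
tool_rot: [-3.14, 0.0, 1.441]
force: [-2.6, -0.8, -0.6]
width: 22.2
```

Request:
apply_moves:
  increments:
    - {"tx":0.0007,"ty":-0.0001,"tz":0,"rx":0,"ry":0,"rz":0,"claw":0.01}
    - {"tx":0.0014,"ty":-0.0002,"tz":0,"rx":0,"ry":0,"rz":0,"claw":0.01}

```text
clock: 15.1
eef_pos: [531.2, 32.7, 101.4]
tool_rot: [-3.14, 0.0, 1.441]
force: [-4.1, -0.6, -0.1]
width: 22.1
```

Request:
apply_moves:
  increments:
    - {"tx":0.0007,"ty":-0.0001,"tz":0,"rx":0,"ry":0,"rz":0,"claw":0.01}
    - {"tx":0.0014,"ty":-0.0002,"tz":0,"rx":0,"ry":0,"rz":0,"claw":0.01}

```text
clock: 15.3
eef_pos: [533.0, 32.4, 101.4]
tool_rot: [-3.141, 0.0, 1.44]
force: [-4.3, -1.2, 0.1]
width: 22.3
```

Request:
apply_moves:
  increments:
    - {"tx":0.0007,"ty":-0.0001,"tz":0,"rx":0,"ry":0,"rz":0,"claw":0.01}
    - {"tx":0.0014,"ty":-0.0002,"tz":0,"rx":0,"ry":0,"rz":0,"claw":0.01}

```text
clock: 15.5
eef_pos: [534.7, 32.1, 101.5]
tool_rot: [-3.141, 0.0, 1.44]
force: [-3.9, -1.3, -1.5]
width: 22.1
```

Request:
apply_moves:
  increments:
    - {"tx":0.0007,"ty":-0.0001,"tz":0,"rx":0,"ry":0,"rz":0,"claw":0.01}
    - {"tx":0.0014,"ty":-0.0002,"tz":0,"rx":0,"ry":0,"rz":0,"claw":0.01}

```text
clock: 15.7
eef_pos: [536.1, 32.1, 101.5]
tool_rot: [-3.141, 0.0, 1.44]
force: [-4.2, -1.8, -1.0]
width: 22.5
```

Request:
apply_moves:
  increments:
    - {"tx":0.0007,"ty":-0.0001,"tz":0,"rx":0,"ry":0,"rz":0,"claw":0.01}
    - {"tx":0.0014,"ty":-0.0002,"tz":0,"rx":0,"ry":0,"rz":0,"claw":0.01}

```text
clock: 15.9
eef_pos: [537.7, 32.0, 101.5]
tool_rot: [-3.141, 0.0, 1.441]
force: [-4.2, -1.8, -2.6]
width: 22.1
```

Request:
apply_moves:
  increments:
    - {"tx":0.0005,"ty":-0.0001,"tz":0,"rx":0,"ry":0,"rz":0,"claw":0.01}
    - {"tx":0.001,"ty":-0.0001,"tz":0,"rx":0,"ry":0,"rz":0,"claw":0.01}

```text
clock: 16.1
eef_pos: [538.7, 32.0, 101.5]
tool_rot: [-3.141, -0.0, 1.441]
force: [-4.3, -1.4, -1.2]
width: 22.0
```

Request:
apply_moves:
  increments:
    - {"tx":0.0005,"ty":-0.0001,"tz":0,"rx":0,"ry":0,"rz":0,"claw":0.01}
    - {"tx":0.0005,"ty":-0.0001,"tz":0,"rx":0,"ry":0,"rz":0,"claw":0.01}

```text
clock: 16.3
eef_pos: [539.3, 31.9, 101.6]
tool_rot: [3.141, -0.0, 1.441]
force: [-3.9, -0.6, -2.4]
width: 22.3
```

Now I'll creep in 0.5 mm steps and watch the force.

Request:
apply_moves:
  increments:
    - {"tx":0.0005,"ty":-0.0001,"tz":0,"rx":0,"ry":0,"rz":0,"claw":0.01}
    - {"tx":0.001,"ty":-0.0001,"tz":0,"rx":0,"ry":0,"rz":0,"claw":0.01}

```text
clock: 16.5
eef_pos: [540.3, 31.8, 101.6]
tool_rot: [3.142, -0.0, 1.441]
force: [-3.7, -1.1, -1.8]
width: 22.2
```

Request:
apply_moves:
  increments:
    - {"tx":0.0005,"ty":-0.0001,"tz":0,"rx":0,"ry":0,"rz":0,"claw":0.01}
    - {"tx":0.0005,"ty":-0.0001,"tz":0,"rx":0,"ry":0,"rz":0,"claw":0.01}

```text
clock: 16.7
eef_pos: [540.9, 31.6, 101.6]
tool_rot: [3.141, 0.0, 1.441]
force: [-3.9, -2.0, -2.7]
width: 22.4
```

Request:
apply_moves:
  increments:
    - {"tx":0.0005,"ty":-0.0001,"tz":0,"rx":0,"ry":0,"rz":0,"claw":0.01}
    - {"tx":0.0005,"ty":-0.0001,"tz":0,"rx":0,"ry":0,"rz":0,"claw":0.01}

```text
clock: 16.9
eef_pos: [541.4, 31.6, 101.6]
tool_rot: [3.141, -0.0, 1.441]
force: [-3.4, -1.1, -1.4]
width: 22.2
```

Request:
apply_moves:
  increments:
    - {"tx":0.0005,"ty":-0.0001,"tz":0,"rx":0,"ry":0,"rz":0,"claw":0.01}
    - {"tx":0.0005,"ty":-0.0001,"tz":0,"rx":0,"ry":0,"rz":0,"claw":0.01}

```text
clock: 17.1
eef_pos: [541.9, 31.5, 101.6]
tool_rot: [3.141, -0.0, 1.441]
force: [-3.6, -1.7, -0.9]
width: 22.7
```

Request:
apply_moves:
  increments:
    - {"tx":0.0005,"ty":-0.0001,"tz":0,"rx":0,"ry":0,"rz":0,"claw":0.01}
    - {"tx":0.0005,"ty":-0.0001,"tz":0,"rx":0,"ry":0,"rz":0,"claw":0.01}

```text
clock: 17.3
eef_pos: [542.4, 31.4, 101.6]
tool_rot: [3.141, -0.0, 1.441]
force: [-3.8, -1.7, -1.9]
width: 22.4
```

Request:
apply_moves:
  increments:
    - {"tx":0.0005,"ty":-0.0001,"tz":0,"rx":0,"ry":0,"rz":0,"claw":0.01}
    - {"tx":0.0005,"ty":-0.0001,"tz":0,"rx":0,"ry":0,"rz":0,"claw":0.01}

```text
clock: 17.5
eef_pos: [542.9, 31.2, 101.6]
tool_rot: [3.141, -0.0, 1.441]
force: [-4.2, -1.6, -1.1]
width: 22.2
```

Request:
apply_moves:
  increments:
    - {"tx":0.0005,"ty":-0.0001,"tz":0,"rx":0,"ry":0,"rz":0,"claw":0.01}
    - {"tx":0.0005,"ty":-0.0001,"tz":0,"rx":0,"ry":0,"rz":0,"claw":0.01}

```text
clock: 17.7
eef_pos: [543.3, 31.2, 101.6]
tool_rot: [3.142, -0.0, 1.441]
force: [-4.7, -1.7, -2.0]
width: 22.7
```

Request:
apply_moves:
  increments:
    - {"tx":0.0005,"ty":-0.0001,"tz":0,"rx":0,"ry":0,"rz":0,"claw":0.01}
    - {"tx":0.0005,"ty":-0.0001,"tz":0,"rx":0,"ry":0,"rz":0,"claw":0.01}

```text
clock: 17.9
eef_pos: [543.7, 31.1, 101.6]
tool_rot: [-3.141, -0.0, 1.441]
force: [-3.9, -1.1, -1.5]
width: 22.4
```

Run:
```python
from h import *
a,c=snap('wrist','w7'); t,_=snap('top','t7'); sc,_=snap('scene','s7'); s=read_state()
import pickle; pickle.dump((c,s),open('w7.pkl','wb'))
print(s['eef_pos'],s['tool_rot'],s['force'],s['torque'],s['width'],s['clock'])
A=crop(a[:,:,::-1],240,0,300,300,2)
B=np.vstack([crop(t[:,:,::-1],195,92,133,200,3)[:300,:200*1+199],crop(sc[:,:,::-1],335,215,133,100,3)])
cv2.imwrite('pics/m7.png',np.hstack([A,cv2.resize(B,None,fx=.5,fy=1)]) if 0 else A)
```

```text
[543.67370006  31.06254251 101.61118238] [-3.14149012e+00 -4.52987798e-05  1.44057683e+00] [-4.29775781 -1.35368855 -1.35329697] [-4.07200910e-01  1.31505760e+00  3.67130736e-04] 22.323128738115443 18.05
```

View pics/m7.png

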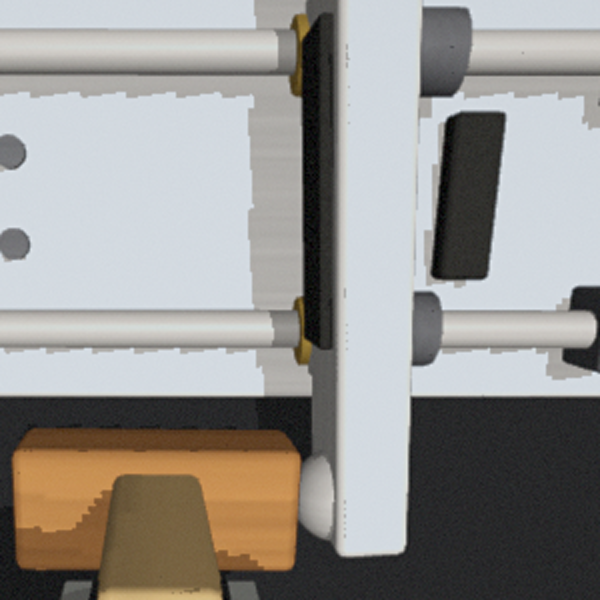

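The 10th picture shows the bar now nearly square, with the mallet on the right dome. I'll fit its pose numerically.

```bash
cat > m7.py <<'E'
from fit import *
import pickle
c,s=pickle.load(open('w1.pkl','rb'))
bed=[(-120,65,10),(120,65,10),(120,-65,10),(-120,-65,10)]
p,_=fit(c,bed,np.array([(102,82),(630,158),(570,433),(87,370)])/2+[160,0],(590,111,-.15))
c6,_=pickle.load(open('w6.pkl','rb'));c7,_=pickle.load(open('w7.pkl','rb'))
# check jig against black bed edge and bolts
F6=lambda a:np.array(a,float)/2+[240,20]; F7=lambda a:np.array(a,float)/2+[240,0]
def injig(c,uv,z):
    w=np.array([onz(c,*u,z)[:2] for u in uv])-p[:2]; cc,ss=np.cos(p[2]),np.sin(p[2])
    return np.c_[w@[cc,ss],w@[-ss,cc]].round(1)
F1=lambda a:np.array(a,float)/2+[160,0]
print('bolts w1',injig(c,F1([(168,211),(163,273)]),10).tolist(),'w6',injig(c6,F6([(87,116),(89,208)]),10).tolist(),'w7',injig(c7,F7([(11,152),(14,244)]),10).tolist())
print('slot near edge w1',injig(c,F1([(471,234),(453,338)]),10).tolist(),'w6',injig(c6,F6([(528,82),(507,238)]),10).tolist(),'w7',injig(c7,F7([(447,118),(432,276)]),10).tolist())
# bar edges at z=77
print('near edge w6',injig(c6,F6([(433,3),(362,515)]),77).tolist(),'far',injig(c6,F6([(520,3),(430,518)]),77).tolist())
print('near edge w7',injig(c7,F7([(337,2),(340,553)]),77).tolist(),'far',injig(c7,F7([(421,2),(406,552)]),77).tolist())
print('flange near rim top w6',injig(c6,F6([(340,290)]),24).tolist(),'w7',injig(c7,F7([(292,55),(296,330)]),24).tolist())
E
python3 m7.py
```

```text
bolts w1 [[-86.0, 14.5], [-86.2, -13.4]] w6 [[-85.7, 15.0], [-85.8, -13.3]] w7 [[-85.3, 14.8], [-85.9, -13.5]]
slot near edge w1 [[53.6, 22.7], [53.9, -25.4]] w6 [[54.4, 25.1], [53.7, -23.0]] w7 [[53.2, 24.7], [53.2, -23.8]]
near edge w6 [[1.3, 33.2], [-6.0, -95.2]] far [[21.6, 33.2], [13.1, -96.1]]
near edge w7 [[3.1, 40.2], [12.5, -96.0]] far [[22.4, 40.2], [30.9, -95.7]]
flange near rim top w6 [[-4.2, -38.7]] w7 [[1.2, 39.9], [6.3, -40.1]]
```

The fit puts the bushings at jig x of 12.8 (left) and 18.0 (right), with home at 20 and the bar askew by +0.066, so the right end is bound. Next is the left button.

Request:
apply_moves:
  increments:
    - {"tx":-0.008,"ty":0.001,"tz":0,"rx":0,"ry":0,"rz":0,"claw":0.01}
    - {"tx":-0.025,"ty":0.005,"tz":0,"rx":0,"ry":0,"rz":0,"claw":0.01}
    - {"tx":-0.025,"ty":0.035,"tz":0,"rx":0,"ry":0,"rz":0,"claw":0.01}
    - {"tx":-0.02,"ty":0.075,"tz":0,"rx":0,"ry":0,"rz":0,"claw":0.01}
    - {"tx":-0.015,"ty":0.115,"tz":0,"rx":0,"ry":0,"rz":0,"claw":0.01}
    - {"tx":-0.01,"ty":0.15,"tz":0,"rx":0,"ry":0,"rz":0,"claw":0.01}
    - {"tx":-0.004,"ty":0.169,"tz":0,"rx":0,"ry":0,"rz":0,"claw":0.01}
    - {"tx":0.002,"ty":0.1695,"tz":0,"rx":0,"ry":0,"rz":0,"claw":0.01}
    - {"tx":0.004,"ty":0.1692,"tz":0,"rx":0,"ry":0,"rz":0,"claw":0.01}
    - {"tx":0.0058,"ty":0.1692,"tz":0,"rx":0,"ry":0,"rz":0,"claw":0.01}
    - {"tx":0.0058,"ty":0.1692,"tz":0,"rx":0,"ry":0,"rz":0,"claw":0.01}

```text
clock: 19.15
eef_pos: [550.2, 198.5, 101.9]
tool_rot: [3.141, 0.0, 1.438]
force: [0.1, -0.1, -1.3]
width: 22.2
```

Request:
apply_moves:
  increments:
    - {"tx":0.0007,"ty":-0.0001,"tz":0,"rx":0,"ry":0,"rz":0,"claw":0.01}
    - {"tx":0.0014,"ty":-0.0002,"tz":0,"rx":0,"ry":0,"rz":0,"claw":0.01}
    - {"tx":0.002,"ty":-0.0003,"tz":0,"rx":0,"ry":0,"rz":0,"claw":0.01}

```text
clock: 19.45
eef_pos: [551.6, 199.7, 101.6]
tool_rot: [3.142, -0.0, 1.44]
force: [0.6, 0.5, -1.3]
width: 21.9
```

Request:
apply_moves:
  increments:
    - {"tx":0.0007,"ty":-0.0001,"tz":0,"rx":0,"ry":0,"rz":0,"claw":0.01}
    - {"tx":0.0014,"ty":-0.0002,"tz":0,"rx":0,"ry":0,"rz":0,"claw":0.01}
    - {"tx":0.002,"ty":-0.0003,"tz":0,"rx":0,"ry":0,"rz":0,"claw":0.01}

```text
clock: 19.75
eef_pos: [553.6, 199.7, 101.6]
tool_rot: [3.142, -0.0, 1.441]
force: [0.2, 0.1, -0.9]
width: 22.2
```

Request:
apply_moves:
  increments:
    - {"tx":0.0007,"ty":-0.0001,"tz":0,"rx":0,"ry":0,"rz":0,"claw":0.01}
    - {"tx":0.0014,"ty":-0.0002,"tz":0,"rx":0,"ry":0,"rz":0,"claw":0.01}

```text
clock: 19.95
eef_pos: [554.9, 199.5, 101.6]
tool_rot: [-3.141, -0.0, 1.441]
force: [-0.9, 0.1, -1.4]
width: 22.6
```

Request:
apply_moves:
  increments:
    - {"tx":0.0007,"ty":-0.0001,"tz":0,"rx":0,"ry":0,"rz":0,"claw":0.01}
    - {"tx":0.0014,"ty":-0.0002,"tz":0,"rx":0,"ry":0,"rz":0,"claw":0.01}

```text
clock: 20.15
eef_pos: [555.3, 199.5, 101.4]
tool_rot: [-3.139, 0.0, 1.441]
force: [-3.2, -0.3, -0.2]
width: 22.3
```

Request:
apply_moves:
  increments:
    - {"tx":0.0007,"ty":-0.0001,"tz":0,"rx":0,"ry":0,"rz":0,"claw":0.01}
    - {"tx":0.0014,"ty":-0.0002,"tz":0,"rx":0,"ry":0,"rz":0,"claw":0.01}

```text
clock: 20.35
eef_pos: [556.5, 199.4, 101.4]
tool_rot: [-3.139, 0.0, 1.441]
force: [-2.7, 0.3, 0.5]
width: 22.3
```

Request:
apply_moves:
  increments:
    - {"tx":0.0007,"ty":-0.0001,"tz":0,"rx":0,"ry":0,"rz":0,"claw":0.01}
    - {"tx":0.0014,"ty":-0.0002,"tz":0,"rx":0,"ry":0,"rz":0,"claw":0.01}

```text
clock: 20.55
eef_pos: [558.5, 199.3, 101.4]
tool_rot: [-3.14, -0.0, 1.441]
force: [-3.3, 1.5, -0.4]
width: 22.3
```

Request:
apply_moves:
  increments:
    - {"tx":0.0007,"ty":-0.0001,"tz":0,"rx":0,"ry":0,"rz":0,"claw":0.01}
    - {"tx":0.0014,"ty":-0.0002,"tz":0,"rx":0,"ry":0,"rz":0,"claw":0.01}

```text
clock: 20.75
eef_pos: [560.3, 199.1, 101.5]
tool_rot: [-3.141, -0.0, 1.441]
force: [-3.5, 1.9, -0.8]
width: 22.2
```

Request:
apply_moves:
  increments:
    - {"tx":0.0005,"ty":-0.0001,"tz":0,"rx":0,"ry":0,"rz":0,"claw":0.01}
    - {"tx":0.001,"ty":-0.0001,"tz":0,"rx":0,"ry":0,"rz":0,"claw":0.01}

```text
clock: 20.95
eef_pos: [561.4, 199.0, 101.5]
tool_rot: [-3.141, -0.0, 1.441]
force: [-3.6, 2.1, -1.8]
width: 22.7
```

Request:
apply_moves:
  increments:
    - {"tx":0.0005,"ty":-0.0001,"tz":0,"rx":0,"ry":0,"rz":0,"claw":0.01}
    - {"tx":0.001,"ty":-0.0001,"tz":0,"rx":0,"ry":0,"rz":0,"claw":0.01}

```text
clock: 21.15
eef_pos: [562.4, 198.8, 101.5]
tool_rot: [-3.141, -0.0, 1.441]
force: [-4.1, 3.4, -2.4]
width: 22.7
```

Request:
apply_moves:
  increments:
    - {"tx":0.0005,"ty":-0.0001,"tz":0,"rx":0,"ry":0,"rz":0,"claw":0.01}
    - {"tx":0.001,"ty":-0.0002,"tz":0,"rx":0,"ry":0,"rz":0,"claw":0.01}

```text
clock: 21.35
eef_pos: [563.5, 198.4, 101.6]
tool_rot: [-3.142, -0.0, 1.441]
force: [-3.5, 2.7, -1.5]
width: 22.6
```

Request:
apply_moves:
  increments:
    - {"tx":0.0005,"ty":-0.0001,"tz":0,"rx":0,"ry":0,"rz":0,"claw":0.01}
    - {"tx":0.001,"ty":-0.0002,"tz":0,"rx":0,"ry":0,"rz":0,"claw":0.01}

```text
clock: 21.55
eef_pos: [564.6, 198.1, 101.6]
tool_rot: [-3.142, -0.0, 1.441]
force: [-3.6, 2.4, -1.2]
width: 22.2
```

Request:
apply_moves:
  increments:
    - {"tx":0.0005,"ty":-0.0001,"tz":0,"rx":0,"ry":0,"rz":0,"claw":0.01}
    - {"tx":0.0005,"ty":-0.0001,"tz":0,"rx":0,"ry":0,"rz":0,"claw":0.01}

```text
clock: 21.75
eef_pos: [565.2, 197.8, 101.6]
tool_rot: [3.141, 0.0, 1.441]
force: [-3.6, 1.6, -1.3]
width: 22.5
```

Request:
apply_moves:
  increments:
    - {"tx":0.0005,"ty":-0.0001,"tz":0,"rx":0,"ry":0,"rz":0,"claw":0.01}
    - {"tx":0.0005,"ty":-0.0001,"tz":0,"rx":0,"ry":0,"rz":0,"claw":0.01}

```text
clock: 21.95
eef_pos: [565.3, 197.8, 101.6]
tool_rot: [-3.141, 0.0, 1.441]
force: [-3.5, 1.4, -1.1]
width: 22.3
```

Request:
apply_moves:
  increments:
    - {"tx":0.0005,"ty":-0.0001,"tz":0,"rx":0,"ry":0,"rz":0,"claw":0.01}
    - {"tx":0.0005,"ty":-0.0001,"tz":0,"rx":0,"ry":0,"rz":0,"claw":0.01}

```text
clock: 22.15
eef_pos: [565.5, 197.8, 101.6]
tool_rot: [-3.14, 0.0, 1.441]
force: [-4.7, 1.7, -0.2]
width: 22.1
```

Request:
apply_moves:
  increments:
    - {"tx":0.0005,"ty":-0.0001,"tz":0,"rx":0,"ry":0,"rz":0,"claw":0.01}
    - {"tx":0.0005,"ty":-0.0001,"tz":0,"rx":0,"ry":0,"rz":0,"claw":0.01}

```text
clock: 22.35
eef_pos: [565.6, 197.8, 101.6]
tool_rot: [-3.14, 0.0, 1.441]
force: [-5.4, 2.4, 1.4]
width: 22.2
```

Request:
apply_moves:
  increments:
    - {"tx":0.0005,"ty":-0.0001,"tz":0,"rx":0,"ry":0,"rz":0,"claw":0.01}
    - {"tx":0.0005,"ty":-0.0001,"tz":0,"rx":0,"ry":0,"rz":0,"claw":0.01}

```text
clock: 22.55
eef_pos: [565.7, 197.8, 101.6]
tool_rot: [-3.139, 0.0, 1.441]
force: [-6.5, 3.0, 1.8]
width: 22.1
```

Run:
```python
from h import *
a,c=snap('wrist','w8'); s=read_state()
import pickle; pickle.dump((c,s),open('w8.pkl','wb'))
print(s['eef_pos'],s['tool_rot'],s['force'],s['torque'],s['width'],s['clock'])
# same view as w5 (TCP 560.8): compare edges along rows
w5=cv2.imread('pics/w5.png').astype(int)
for n,im in (('w5',w5[:,:,::-1]),('w8',a.astype(int))):
    for v in (270,290): 
        r=im[v-2:v+3,380:500].mean((0,2)); d=np.diff(r); print(n,v,[(380+i,int(d[i])) for i in np.where(abs(d)>12)[0]])
```

```text
[565.70612484 197.77453659 101.59308147] [-3.13899956e+00 -1.38846798e-05  1.44080934e+00] [-6.37775965  2.41224572  1.09780901] [0.81216914 1.71574966 0.05943424] 22.509979662678035 22.6
w5 270 [(np.int64(387), 59), (np.int64(390), -13), (np.int64(391), -65), (np.int64(404), 27), (np.int64(405), 49), (np.int64(406), 28), (np.int64(410), 16)]
w5 290 [(np.int64(382), -61), (np.int64(384), 33), (np.int64(388), -22), (np.int64(401), 16), (np.int64(402), 48), (np.int64(403), 33), (np.int64(404), 13), (np.int64(407), 17), (np.int64(436), -63), (np.int64(437), -34), (np.int64(454), 27), (np.int64(455), 71)]
w8 270 [(np.int64(387), 62), (np.int64(392), -53), (np.int64(393), -35), (np.int64(405), 47), (np.int64(406), 36), (np.int64(407), 19), (np.int64(441), 14)]
w8 290 [(np.int64(384), -23), (np.int64(385), -54), (np.int64(386), 33), (np.int64(387), 12), (np.int64(390), -16), (np.int64(391), -14), (np.int64(403), 32), (np.int64(404), 50), (np.int64(405), 25), (np.int64(437), -18), (np.int64(438), -77), (np.int64(439), -14), (np.int64(447), 40), (np.int64(448), 54)]
```

Left is solid at 6.5 N and stationary, which agrees with home. I'll finish the right end.

Request:
apply_moves:
  increments:
    - {"tx":-0.01,"ty":0.001,"tz":0,"rx":0,"ry":0,"rz":0,"claw":0.01}
    - {"tx":-0.03,"ty":0.002,"tz":0,"rx":0,"ry":0,"rz":0,"claw":0.01}
    - {"tx":-0.045,"ty":-0.01,"tz":0,"rx":0,"ry":0,"rz":0,"claw":0.01}
    - {"tx":-0.047,"ty":-0.04,"tz":0,"rx":0,"ry":0,"rz":0,"claw":0.01}
    - {"tx":-0.048,"ty":-0.08,"tz":0,"rx":0,"ry":0,"rz":0,"claw":0.01}
    - {"tx":-0.048,"ty":-0.12,"tz":0,"rx":0,"ry":0,"rz":0,"claw":0.01}
    - {"tx":-0.045,"ty":-0.15,"tz":0,"rx":0,"ry":0,"rz":0,"claw":0.01}
    - {"tx":-0.04,"ty":-0.1653,"tz":0,"rx":0,"ry":0,"rz":0,"claw":0.01}
    - {"tx":-0.035,"ty":-0.1653,"tz":0,"rx":0,"ry":0,"rz":0,"claw":0.01}
    - {"tx":-0.032,"ty":-0.1653,"tz":0,"rx":0,"ry":0,"rz":0,"claw":0.01}
    - {"tx":-0.032,"ty":-0.1653,"tz":0,"rx":0,"ry":0,"rz":0,"claw":0.01}

```text
clock: 23.7
eef_pos: [536.2, 33.4, 101.7]
tool_rot: [3.14, -0.0, 1.442]
force: [-0.3, 0.3, -1.7]
width: 22.5
```

Request:
apply_moves:
  increments:
    - {"tx":0.0007,"ty":-0.0001,"tz":0,"rx":0,"ry":0,"rz":0,"claw":0.01}
    - {"tx":0.0014,"ty":-0.0002,"tz":0,"rx":0,"ry":0,"rz":0,"claw":0.01}
    - {"tx":0.002,"ty":-0.0003,"tz":0,"rx":0,"ry":0,"rz":0,"claw":0.01}

```text
clock: 24.0
eef_pos: [537.0, 32.6, 101.5]
tool_rot: [-3.142, -0.0, 1.442]
force: [0.1, 0.3, -1.8]
width: 22.5
```

Request:
apply_moves:
  increments:
    - {"tx":0.0005,"ty":-0.0001,"tz":0,"rx":0,"ry":0,"rz":0,"claw":0.01}
    - {"tx":0.001,"ty":-0.0001,"tz":0,"rx":0,"ry":0,"rz":0,"claw":0.01}

```text
clock: 24.2
eef_pos: [538.0, 32.0, 101.6]
tool_rot: [3.142, -0.0, 1.441]
force: [-0.5, 0.0, -1.5]
width: 22.4
```

Request:
apply_moves:
  increments:
    - {"tx":0.0005,"ty":-0.0001,"tz":0,"rx":0,"ry":0,"rz":0,"claw":0.01}
    - {"tx":0.001,"ty":-0.0001,"tz":0,"rx":0,"ry":0,"rz":0,"claw":0.01}

```text
clock: 24.4
eef_pos: [539.1, 31.7, 101.6]
tool_rot: [3.142, -0.0, 1.441]
force: [-0.6, -0.4, -1.8]
width: 22.2
```

Request:
apply_moves:
  increments:
    - {"tx":0.0005,"ty":-0.0001,"tz":0,"rx":0,"ry":0,"rz":0,"claw":0.01}
    - {"tx":0.001,"ty":-0.0001,"tz":0,"rx":0,"ry":0,"rz":0,"claw":0.01}

```text
clock: 24.6
eef_pos: [539.7, 31.7, 101.6]
tool_rot: [-3.141, -0.0, 1.441]
force: [-2.4, 0.1, -0.8]
width: 22.4
```

Request:
apply_moves:
  increments:
    - {"tx":0.0005,"ty":-0.0001,"tz":0,"rx":0,"ry":0,"rz":0,"claw":0.01}
    - {"tx":0.001,"ty":-0.0001,"tz":0,"rx":0,"ry":0,"rz":0,"claw":0.01}

```text
clock: 24.8
eef_pos: [540.0, 31.6, 101.4]
tool_rot: [-3.139, -0.0, 1.441]
force: [-2.5, -0.2, -0.1]
width: 22.2
```

Request:
apply_moves:
  increments:
    - {"tx":0.0005,"ty":-0.0001,"tz":0,"rx":0,"ry":0,"rz":0,"claw":0.01}
    - {"tx":0.001,"ty":-0.0001,"tz":0,"rx":0,"ry":0,"rz":0,"claw":0.01}

```text
clock: 25.0
eef_pos: [540.7, 31.6, 101.4]
tool_rot: [-3.139, 0.0, 1.441]
force: [-3.8, -0.9, -0.2]
width: 22.5
```

Request:
apply_moves:
  increments:
    - {"tx":0.0005,"ty":-0.0001,"tz":0,"rx":0,"ry":0,"rz":0,"claw":0.01}
    - {"tx":0.0005,"ty":-0.0001,"tz":0,"rx":0,"ry":0,"rz":0,"claw":0.01}

```text
clock: 25.2
eef_pos: [542.0, 31.3, 101.4]
tool_rot: [-3.14, 0.0, 1.441]
force: [-2.6, -0.2, -0.3]
width: 22.5
```

Request:
apply_moves:
  increments:
    - {"tx":0.0005,"ty":-0.0001,"tz":0,"rx":0,"ry":0,"rz":0,"claw":0.01}
    - {"tx":0.0005,"ty":-0.0001,"tz":0,"rx":0,"ry":0,"rz":0,"claw":0.01}

```text
clock: 25.4
eef_pos: [542.4, 31.2, 101.4]
tool_rot: [-3.14, 0.0, 1.441]
force: [-5.1, -0.2, -0.0]
width: 22.4
```

Request:
apply_moves:
  increments:
    - {"tx":0.0005,"ty":-0.0001,"tz":0,"rx":0,"ry":0,"rz":0,"claw":0.01}
    - {"tx":0.0005,"ty":-0.0001,"tz":0,"rx":0,"ry":0,"rz":0,"claw":0.01}

```text
clock: 25.6
eef_pos: [542.6, 31.2, 101.5]
tool_rot: [-3.14, 0.0, 1.441]
force: [-5.4, 0.2, 0.8]
width: 22.5
```

Request:
apply_moves:
  increments:
    - {"tx":0.0005,"ty":-0.0001,"tz":0,"rx":0,"ry":0,"rz":0,"claw":0.01}
    - {"tx":0.0005,"ty":-0.0001,"tz":0,"rx":0,"ry":0,"rz":0,"claw":0.01}

```text
clock: 25.8
eef_pos: [542.7, 31.1, 101.5]
tool_rot: [-3.139, -0.0, 1.441]
force: [-6.4, -0.2, 1.4]
width: 22.8
```

The right end is solid too. I'll back off, raise the mallet and check the bar from above.

Request:
apply_moves:
  increments:
    - {"tx":-0.01,"ty":0.001,"tz":0,"rx":0,"ry":0,"rz":0,"claw":0.01}
    - {"tx":-0.03,"ty":0,"tz":0,"rx":0,"ry":0,"rz":0,"claw":0.01}
    - {"tx":-0.04,"ty":0,"tz":0.02,"rx":0,"ry":0,"rz":0,"claw":0.01}
    - {"tx":-0.04,"ty":0,"tz":0.05,"rx":0,"ry":0,"rz":0,"claw":0.01}
    - {"tx":-0.04,"ty":0,"tz":0.08,"rx":0,"ry":0,"rz":0,"claw":0.01}
    - {"tx":-0.04,"ty":0,"tz":0.11,"rx":0,"ry":0,"rz":0,"claw":0.01}
    - {"tx":-0.04,"ty":0,"tz":0.11,"rx":0,"ry":0,"rz":0,"claw":0.01}
    - {"tx":-0.04,"ty":0,"tz":0.11,"rx":0,"ry":0,"rz":0,"claw":0.01}

```text
clock: 26.6
eef_pos: [505.5, 31.4, 212.3]
tool_rot: [3.137, -0.001, 1.441]
force: [0.3, 0.0, -2.4]
width: 22.5
```

Run:
```python
from h import *
a,c=snap('wrist','w9'); s=read_state()
import pickle; pickle.dump((c,s),open('w9.pkl','wb'))
print(s['eef_pos'],s['tool_rot'],s['force'],s['width'],s['clock'])
cv2.imwrite('pics/m9.png',crop(a[:,:,::-1],240,0,400,300,2))
```

```text
[504.42904467  31.37927688 211.41191148] [ 3.14007067e+00 -5.83586541e-04  1.44091259e+00] [-0.79039816  0.28568193 -1.54839004] 22.466041055999376 26.65
```

View pics/m9.png

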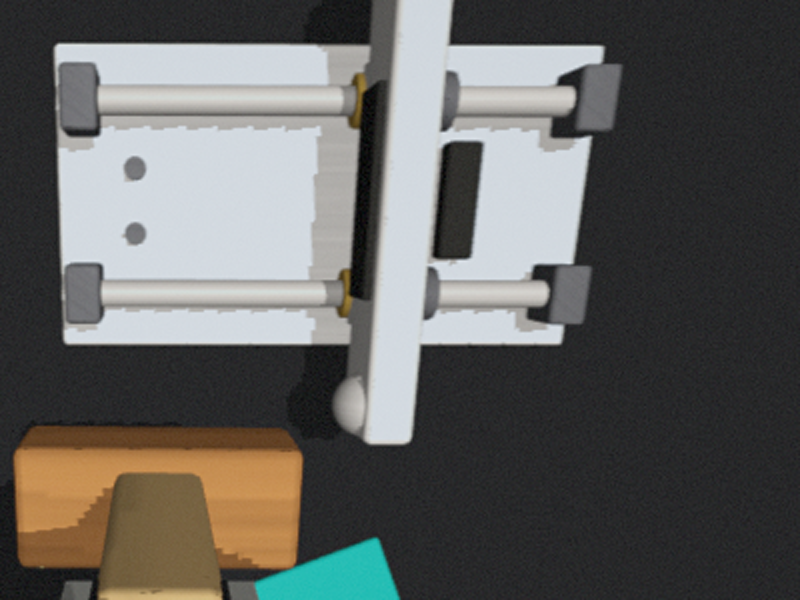

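The 11th picture shows the bar square against both collars. Its near edge runs (397,0) to (365,442) and its far edge (453,0) to (411,442). The bed corners are (56,44), (603,46), (562,343) and (65,344). I'll check this numerically.

```bash
cat > m9.py <<'E'
from fit import *
import pickle
c,_=pickle.load(open('w1.pkl','rb')); c9,_=pickle.load(open('w9.pkl','rb'))
bed=[(-120,65,10),(120,65,10),(120,-65,10),(-120,-65,10)]
F=lambda a:np.array(a,float)/2+[240,0]
p1,_=fit(c,bed,np.array([(102,82),(630,158),(570,433),(87,370)])/2+[160,0],(590,111,-.15))
p9,e=fit(c9,bed,F([(56,44),(603,46),(562,343),(65,344)]),(590,111,-.15)); print(p1,p9,e)
for p in (p1,p9):
    cc,ss=np.cos(p[2]),np.sin(p[2])
    g=lambda uv,z:[((w@[cc,ss]).round(1),(w@[-ss,cc]).round(1)) for w in [onz(c9,*u,z)[:2]-p[:2] for u in F(uv)]]
    a,b=g([(397,2),(453,2),(365,440),(411,442)],77)[:2],g([(365,440),(411,442)],77)
    mid=[(a[0][0]+a[1][0])/2,(b[0][0]+b[1][0])/2]; y=[a[0][1],b[0][1]]
    yaw=-(mid[0]-mid[1])/(y[0]-y[1]); x0=mid[0]+yaw*y[0]
    print('edges',a,b,'x0',x0.round(2),'yaw',yaw.round(4),'bushings L,R',(x0-40*yaw).round(2),(x0+40*yaw).round(2),'bolts',g([(135,168),(135,233)],10))
E
python3 m9.py
```

```text
[ 5.92247263e+02  1.10032298e+02 -1.29651388e-01] [ 5.91594969e+02  1.10123055e+02 -1.30576142e-01] 1.3575419601829708
edges [(np.float64(9.0), np.float64(64.1)), (np.float64(28.9), np.float64(64.1))] [(np.float64(9.4), np.float64(-95.5)), (np.float64(28.4), np.float64(-96.4))] x0 18.93 yaw -0.0003 bushings L,R 18.94 18.92 bolts [(np.float64(-85.9), np.float64(14.6)), (np.float64(-86.1), np.float64(-13.5))]
edges [(np.float64(9.6), np.float64(64.1)), (np.float64(29.5), np.float64(64.1))] [(np.float64(10.2), np.float64(-95.5)), (np.float64(29.2), np.float64(-96.4))] x0 19.61 yaw 0.0009 bushings L,R 19.57 19.65 bolts [(np.float64(-85.2), np.float64(14.5)), (np.float64(-85.4), np.float64(-13.6))]
```

The bar is square (yaw 0.000–0.001), with both bushings at 19–19.6 mm against a nominal 20, which is within calibration error. Both ends were also rock solid. Now I'll return the mallet.

Request:
apply_moves:
  increments:
    - {"tx":-0.01,"ty":-0.02,"tz":0,"rx":0,"ry":0,"rz":0.1,"claw":0.01}
    - {"tx":-0.02,"ty":-0.055,"tz":0,"rx":0,"ry":0,"rz":0.2,"claw":0.01}
    - {"tx":-0.03,"ty":-0.09,"tz":0,"rx":0,"ry":0,"rz":0.3,"claw":0.01}
    - {"tx":-0.04,"ty":-0.125,"tz":0,"rx":0,"ry":0,"rz":0.4,"claw":0.01}
    - {"tx":-0.05,"ty":-0.16,"tz":0,"rx":0,"ry":0,"rz":0.5,"claw":0.01}
    - {"tx":-0.055,"ty":-0.195,"tz":0,"rx":0,"ry":0,"rz":0.6,"claw":0.01}
    - {"tx":-0.06,"ty":-0.23,"tz":0,"rx":0,"ry":0,"rz":0.7,"claw":0.01}
    - {"tx":-0.065,"ty":-0.265,"tz":0,"rx":0,"ry":0,"rz":0.79,"claw":0.01}
    - {"tx":-0.07,"ty":-0.295,"tz":0,"rx":0,"ry":0,"rz":0.79,"claw":0.01}
    - {"tx":-0.0715,"ty":-0.315,"tz":-0.02,"rx":0,"ry":0,"rz":0.79,"claw":0.01}
    - {"tx":-0.0715,"ty":-0.315,"tz":-0.05,"rx":0,"ry":0,"rz":0.79,"claw":0.01}
    - {"tx":-0.0715,"ty":-0.315,"tz":-0.08,"rx":0,"ry":0,"rz":0.79,"claw":0.01}

```text
clock: 27.85
eef_pos: [432.0, -284.9, 129.6]
tool_rot: [-3.141, 0.001, 1.508]
force: [1.1, 0.2, -2.2]
width: 22.3
```

Request:
apply_moves:
  increments:
    - {"tx":0,"ty":0,"tz":-0.025,"rx":0,"ry":0,"rz":0,"claw":0.01}
    - {"tx":0,"ty":0,"tz":-0.045,"rx":0,"ry":0,"rz":0,"claw":0.01}
    - {"tx":0,"ty":0,"tz":-0.06,"rx":0,"ry":0,"rz":0,"claw":0.01}
    - {"tx":0,"ty":0,"tz":-0.065,"rx":0,"ry":0,"rz":0,"claw":0.01}
    - {"tx":0,"ty":0,"tz":-0.0665,"rx":0,"ry":0,"rz":0,"claw":0.01}
    - {"tx":0,"ty":0,"tz":-0.068,"rx":0,"ry":0,"rz":0,"claw":0.01}
    - {"tx":0,"ty":0,"tz":-0.068,"rx":0,"ry":0,"rz":0,"claw":0.01}
    - {"tx":0,"ty":0,"tz":-0.068,"rx":0,"ry":0,"rz":0,"claw":0.01}

```text
clock: 28.65
eef_pos: [433.0, -284.2, 64.2]
tool_rot: [3.14, 0.001, 1.51]
force: [-0.0, 0.5, -1.6]
width: 22.6
```

Request:
apply_moves:
  increments:
    - {"tx":0,"ty":0,"tz":-0.0005,"rx":0,"ry":0,"rz":0,"claw":0.01}
    - {"tx":0,"ty":0,"tz":-0.001,"rx":0,"ry":0,"rz":0,"claw":0.01}
    - {"tx":0,"ty":0,"tz":-0.001,"rx":0,"ry":0,"rz":0,"claw":0.01}

```text
clock: 28.95
eef_pos: [432.6, -283.9, 62.7]
tool_rot: [3.141, 0.0, 1.51]
force: [1.3, 0.2, 0.1]
width: 22.2
```

Request:
apply_moves:
  increments:
    - {"tx":0,"ty":0,"tz":-0.0005,"rx":0,"ry":0,"rz":0,"claw":0.01}
    - {"tx":0,"ty":0,"tz":-0.001,"rx":0,"ry":0,"rz":0,"claw":0.01}
    - {"tx":0,"ty":0,"tz":-0.001,"rx":0,"ry":0,"rz":0,"claw":0.01}

```text
clock: 29.25
eef_pos: [432.5, -284.0, 61.6]
tool_rot: [3.142, -0.0, 1.51]
force: [0.2, -0.6, -0.3]
width: 22.2
```

Request:
apply_moves:
  increments:
    - {"tx":0,"ty":0,"tz":-0.0005,"rx":0,"ry":0,"rz":0,"claw":0.01}
    - {"tx":0,"ty":0,"tz":-0.0005,"rx":0,"ry":0,"rz":0,"claw":0.01}
    - {"tx":0,"ty":0,"tz":-0.0005,"rx":0,"ry":0,"rz":0,"claw":0.01}

```text
clock: 29.55
eef_pos: [432.4, -284.0, 61.5]
tool_rot: [3.141, -0.0, 1.509]
force: [-2.3, 0.3, 5.0]
width: 22.1
```

Request:
apply_moves:
  increments:
    - {"tx":0,"ty":0,"tz":-0.0005,"rx":0,"ry":0,"rz":0,"claw":0.01}
    - {"tx":0,"ty":0,"tz":-0.0005,"rx":0,"ry":0,"rz":0,"claw":0.01}
    - {"tx":0,"ty":0,"tz":-0.0005,"rx":0,"ry":0,"rz":0,"claw":0.01}

```text
clock: 29.85
eef_pos: [432.3, -284.0, 61.4]
tool_rot: [3.141, -0.0, 1.509]
force: [-3.2, 1.5, 9.8]
width: 22.5
```

It is standing on the mat. I'll release and retreat.

Request:
apply_moves:
  increments:
    - {"tx":0,"ty":0,"tz":0.001,"rx":0,"ry":0,"rz":0,"claw":0.01}
    - {"tx":0,"ty":0,"tz":0.001,"rx":0,"ry":0,"rz":0,"claw":0.03}
    - {"tx":0,"ty":0,"tz":0.001,"rx":0,"ry":0,"rz":0,"claw":0.05}
    - {"tx":0,"ty":0,"tz":0.001,"rx":0,"ry":0,"rz":0,"claw":0.08}
    - {"tx":0,"ty":0,"tz":0.001,"rx":0,"ry":0,"rz":0,"claw":0.085}
    - {"tx":0,"ty":0,"tz":0.001,"rx":0,"ry":0,"rz":0,"claw":0.085}
    - {"tx":0,"ty":0,"tz":0.001,"rx":0,"ry":0,"rz":0,"claw":0.085}

```text
clock: 30.55
eef_pos: [432.5, -283.9, 61.6]
tool_rot: [-3.142, -0.0, 1.51]
force: [0.1, 0.1, 0.5]
width: 84.8
```

Request:
apply_moves:
  increments:
    - {"tx":0,"ty":0,"tz":0.01,"rx":0,"ry":0,"rz":0,"claw":0.085}
    - {"tx":0,"ty":0,"tz":0.03,"rx":0,"ry":0,"rz":0,"claw":0.085}
    - {"tx":0,"ty":0,"tz":0.06,"rx":0,"ry":0,"rz":0,"claw":0.085}
    - {"tx":0,"ty":0,"tz":0.09,"rx":0,"ry":0,"rz":0,"claw":0.085}
    - {"tx":0,"ty":0,"tz":0.12,"rx":0,"ry":0,"rz":0,"claw":0.085}
    - {"tx":0,"ty":0,"tz":0.15,"rx":0,"ry":0,"rz":0,"claw":0.085}
    - {"tx":-0.01,"ty":0.04,"tz":0.17,"rx":0,"ry":0,"rz":0,"claw":0.085}
    - {"tx":-0.01,"ty":0.08,"tz":0.17,"rx":0,"ry":0,"rz":0,"claw":0.085}
    - {"tx":-0.01,"ty":0.12,"tz":0.17,"rx":0,"ry":0,"rz":0,"claw":0.085}
    - {"tx":-0.01,"ty":0.15,"tz":0.17,"rx":0,"ry":0,"rz":0,"claw":0.085}
    - {"tx":-0.01,"ty":0.15,"tz":0.17,"rx":0,"ry":0,"rz":0,"claw":0.085}
    - {"tx":-0.01,"ty":0.15,"tz":0.17,"rx":0,"ry":0,"rz":0,"claw":0.085}

```text
clock: 31.75
eef_pos: [422.7, -133.8, 232.3]
tool_rot: [3.141, 0.0, 1.511]
force: [0.3, 0.5, 0.2]
width: 84.9
```

Run:
```python
from h import *
t,_=snap('top','t10'); sc,_=snap('scene','s10'); s=read_state()
print(s['eef_pos'],s['force'],s['width'],s['clock'])
A=np.hstack([crop(t[:,:,::-1],200,92,133,100,3),crop(t[:,:,::-1],405,100,133,200,3)[150:600-150+0]])
B=np.hstack([crop(sc[:,:,::-1],345,225,133,100,3),crop(sc[:,:,::-1],150,255,133,100,3)])
cv2.imwrite('pics/m10.png',np.vstack([A,B]))
a=cv2.imread('pics/top0.png').astype(int); d=abs(a-t[:,:,::-1].astype(int)).sum(2)
for n,(u,v) in dict(bota=(438,134),botb=(492,154),jar=(136,236)).items(): print(n,d[v-20:v+20,u-20:u+20].mean())
```

```text
[ 422.6431273  -135.22761742  232.09088839] [-0.13390898  0.80040024 -0.03441965] 85.02736208321198 31.85
bota 40.6125
botb 91.494375
jar 1.606875
```

View pics/m10.png

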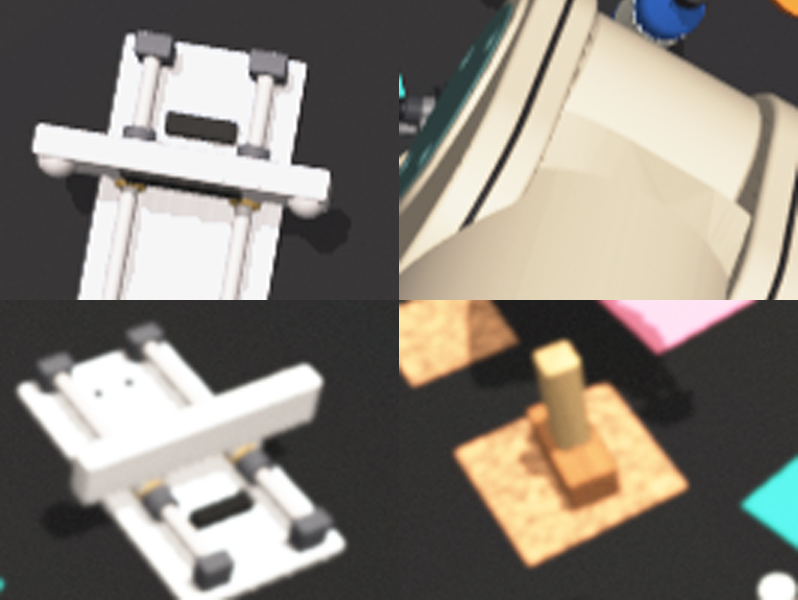

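The 12th picture shows the mallet upright on its mat and the bar square against both collars. The bottle differences in the top view come from the arm covering them, so I'll check them in the scene view and then hand in.

Run:
```python
from h import *
d=abs(cv2.imread('pics/scene0.png').astype(int)-cv2.imread('pics/s10.png').astype(int)).sum(2)
for n,(u,v) in dict(bota=(277,368),botb=(213,381),jar=(436,197)).items(): print(n,d[v-20:v+20,u-15:u+15].mean())
finish_job()
```

```text
bota 3.0483333333333333
botb 3.9891666666666667
jar 4.435833333333333
the job is handed in; nothing more can be done
```

I freed the bar with slow mallet pushes on the buttons, in the order left, right, left, right. The mallet stands upright on its cork mat again, the gripper is clear, and the job was handed in at about 32 s.

- **Force on the bar:** readings stayed at or below about 7.5 N. I only get a force reading at the end of each move, so peaks in between were not seen.
- **Bar position:** the wrist-camera fit, taken before I put the mallet back, shows it square (0.000 to 0.001 rad). Both bushings measured 19.0 to 19.6 mm against the nominal 20 mm, which is within the 2 mm calibration. The last push on each button also met a solid stop at about 6.5 N. The last pictures agree.
- **Bottles and jar:** in the scene view all three look unchanged from the start. The top view could not confirm the bottles because the arm covered them; it did show the jar unmoved.
- **Mallet position:** it stands near the middle of the mat, about 8 mm from where it was at the start.

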